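# Uncover the lacquered brass knob and hold it up with tongs

## Robot

A 6-joint arm with a two-finger parallel gripper is mounted at the origin on the work surface. World frame = base frame: x ahead of the robot, y to its left, z up, the work surface at z = 0. Lengths are in m, angles in rad, forces in N, time in s.
With the tool pointing down it reaches from about 0.25 to 0.725 m from the base axis. Payload 9.7 kg.
Tool frame: the origin (TCP) lies between the finger pads; the fingertips stand 22 mm ahead of it and the grasp point (between the pads) lies 3 mm ahead of it; z points along the fingers, x is the direction in which the jaws open and shut, and the axes are right-handed (so a half turn about z gives the same grasp; the last joint's range is limited). The gripper opens to 85 mm and grips with 20 to 120 N. Pads are 22 mm wide; open, the fingers measure 114 mm over their backs; the gripper's body (76 mm by 85 mm) begins 54 mm behind the grasp point. The pads swing forward as they close: fully open they stand 13 mm farther back than shut.
Start: joints at [1.186, 0.087, 0.176, 1.66, 0, 1.571], TCP at [0.206, 0.51, 0.253] pointing down, gripper open.
Joint ranges: [-3.13, 3.13], [-0.85, 1.81], [-1.15, 1.24], [-2.2, 2.28], [-1.44, 1.52], [-3.14, 3.14]. Speed limits (rad/s): [2.22, 2.22, 2.57, 3.14, 3.14, 3.14].

## Interface

Orientations are given as a unit quaternion [w, x, y, z].
In Python, from station import env, eyes gives the robot as it stands.
- The arm moves only by the tool arm_command, never from a script. Its argument "steps" is a list of rows, each a list of 2 entries, a list of its own where there are three numbers: the shift along the tool's x, y, z in mm, then the turn, a rotation vector about the tool's x, y, z in units of 5 degrees (1.0 is 5 degrees). A call has 1 to 10 rows; each row shifts and turns the commanded pose from where the row before left it, along the tool's axes as they then stand; what a row does not reach is not made up. A row lasts 1/10 s, in which the tool goes at most 50 mm and 8.59 degrees, less where a joint would pass 70% of its speed; a pose out of reach is approached as far as the arm can. A call is refused whole if a number of a shift passes 50 or a number of a turn 1, either way. A call with a gripper value outside its range is refused whole. "jaw" is the closure, from -1 (fully open) to 1 (shut), set as the call begins (left out, the last holds). The fingers move at their own pace and stop on an object; the grip force is fixed at half the most. Time passes only in rows, so rows that do not move let the fingers close. It gives the time, the measured TCP pose, the force and the opening at its end, in the units of the state.
- env.get_state(): the state, without advancing time (a new reading comes with each control period).
- eyes.camera(name): name is "scene" or "top" or "wrist"; returns a dict with "image" (480x640x3 uint8, red, green, blue), "fov_y" (degrees; the focal length in pixels is half the picture's height over the tangent of half this angle, whatever the lens; pixels are square), "cx", "cy" (the principal point, pixels), "R" (3x3) and "t" (3): a world point X has camera coordinates R X + t; the wrist camera has in their place "hand_eye" (4x4, takes a point from camera to tool coordinates, whose origin is the TCP and whose axes are the tool frame's). Camera axes: x right, y down, z forward; pixel columns grow to the right and rows downward; lengths in m; the calibration is good to about 2 mm. The wrist camera is an equidistant fisheye: a pixel r from the principal point sees the ray r / f radians off the axis. A picture is of the moment at which its call begins: read the wrist's pose just before it. There is no depth.
- env.close_job(): hands the job in, once; it reports no verdict.
Trained networks look in a picture, given as the dict that the camera call returned (one of the last four; its "shot" number tells which), for a name from the list of things; names that differ only in an ending like _2 or _b are one class to them, and where a whole thing is asked for, a point or a joint stands for the part that bears it (a point fixed in the world has none). Each returns a list of dicts, best first, with "conf" (0 to 1); they miss things now and then, are a little off and sometimes report something else, mostly with a low value. They report only what shows in the picture. A call takes as long as a camera call. They do not tell look-alikes from the thing itself.
- eyes.spot_in(target, picture): "point" ([row, column] in pixels, amid what is visible of it).
- eyes.regions_of(target, picture): "region" (480x640 bool, what is visible of it) and "point" ([row, column] in pixels, amid what is visible of it).
- eyes.pinpoint(target, picture): "point" ([row, column] in pixels: a listed point, or the origin of a listed thing).
The state is a dict: "t": time; "joint_positions": joint angles; "qd": joint speeds; "joint_efforts": joint torques, N m; "tool_pos": TCP position; "orientation": TCP orientation; "ft_force": force on the tool from outside, world axes, zero at the start; "torque": the same for the moment, N m; "grip_width": finger opening in m.
Only numpy, scipy, OpenCV 4.12 (cv2) and the standard library are available. Lean on these libraries where they do the work, as an engineer would, in place of code of your own. Each camera call takes 0.05 s, during which the arm holds its last target.

## Task

The freshly lacquered brass drawer knob on the dark drying board must not be touched with the gripper: take the clear dust cover off it by its strap handle and hang the cover by that handle on the hook of the stand. Then pick up the tongs by their green grips, close their tips on the head of the knob and hold it up, upright and still, a hand's breadth above the board for inspection; finish while holding it there, with nothing but the tongs carrying it and the cover still on the hook. Do not knock the knob over, and leave the other things on the bench where they are.

Things in the scene. Friction and masses are not known exactly. Their poses are not given: they have to be found in the camera images.
- cover_handle (a point): Strap handle on top of the clear dust cover: an upright loop in the cover's y-z plane. Two upright legs, 14 mm wide (x), 4 mm thick, 50 mm over their outer faces along y, joined by a flat top bar. Pinch it across the legs (along y); the loop stays free for the hook. Point: middle of the loop, 34 mm above the box top, 79 mm above the cover's lower rim. z up, y from leg to leg.
- cover_bar (a point): Middle of the underside of the handle's top bar (bar 14 mm wide, 4 mm thick), where the hook goes: 28 mm above point cover_handle, 107 mm above the cover's lower rim. The opening under it is 42 mm wide (y) and 62 mm high. Axes as the cover's.
- cover: The clear acrylic dust cover: an open-bottomed box 92 x 92 mm, 45 mm high, 3 mm walls, about 130 g, with the aluminium strap handle on top, 111 mm high in all. Origin at the centre of its lower rim. At the start it stands on the drying board over the knob.
- hook_saddle (a point): Top of the hook's level part, where a handle's bar should rest, 200 mm above the table. The hook is a round steel rod 8 mm thick, fixed: it rises 85 mm behind (+x of this frame), bends over, runs level along x to here and turns up to a tip 26 mm in front (-x) whose top is 14 mm higher. A handle loop hangs on it with its own x along this x, either way round. z up.
- hook_stand: The fixed hook stand; origin on the table right below the saddle, x pointing from the hook's tip to the upright; base plate 150 x 100 x 12 mm, from 30 mm in front of to 120 mm behind the origin.
- knob_center (a point): The brass drawer knob, a round turned piece 26 mm high that stands on its 28 mm foot; its head is 32 mm in diameter, with upright sides from 12 to 22 mm above the foot; 80 g. This point is on its axis 13 mm above its foot, 4 mm below the middle of the head's side; z is its axis, up when it stands.
- knob: The knob as a whole; origin at the centre of its foot. It stands on the board, beneath the cover at the start.
- board: Dark blue-grey drying board, fixed, 116 x 116 mm, top 36 mm above the table; origin on the table under its centre.
- tongs_grip (a point): Middle between the green grips of the steel spring tongs, half-way up (52 mm above the table at the start), near the balance point; x points to the tips, z up. The tongs (265 mm long, 24 mm high, about 140 g) lie level on edge on their rest, so the two arms open sideways (y). Grips: 80 mm long (x), 24 mm high, 60 mm over their outer faces when sprung open. Free room under and outside them.
- tongs_tip (a point): Middle between the two hollowed tips of the tongs, 115 mm ahead (x) of point tongs_grip, same height. The tip plates are 16 mm high (8 mm above and below this point) and about 32 mm long; sprung open they leave about 46 mm between their ends and 57 mm at their hollows. The arms behind them are 22 mm high.
- tongs: The tongs as a whole; origin 12 mm below point tongs_grip. Width over the grips, in their middle: 60 mm sprung open, 48 mm when the tips hold a 32 mm round, 37 mm shut on nothing. Squeezing takes 4 N at 60 mm and 7 N at 48 mm, plus what the tips press: held at 53 to 57 mm they can be carried with the tips still open. The arms pivot on a pin 110 mm behind the grips' middle.
- tongs_rest: Fixed wire rest for the tongs: base 175 x 70 x 8 mm, two cross wires whose tops are 40 mm above the table, turned up at their ends 52 mm to each side; origin on the table under its middle, x towards where the tips point.
- lacquer_jar: Bystander: amber jar of lacquer, 60 mm wide, 85 mm high; origin under its centre. Leave it.
- solvent_can: Bystander: can with a blue band, 66 mm wide, 105 mm high; origin under its centre. Leave it.
- tape_roll: Bystander: roll of yellow tape lying flat, 60 mm wide, 19 mm high; origin under its centre. Leave it.
- dish: Bystander: small white dish, 72 mm wide, 26 mm high; origin under its centre. Leave it.
- brush: Bystander: brush lying on the table, 160 mm long, along its x. Leave it.
- screwdriver: Bystander: orange-handled screwdriver lying on the table, 170 mm long, along its x. Leave it.
Not all that is in view belongs to the job. What is shaped like the cover but brown or turquoise is not meant.

How it is judged:
On the way:
1. the dust cover hangs by its handle on the hook, let go (distance between cover_bar and hook_saddle below 0.022 m and z of cover_bar in the frame of hook_saddle above -0.006 m and contact force between cover and hook_stand above 0.5 N and angle between cover_bar's own z axis and vertical below 0.3 rad and linear speed of cover below 0.05 m/s and contact force between cover and the fingers below 0.05 N and contact force between cover and the arm below 0.05 N), for 0.3 s.
At the end, for the whole second after the job is handed in: Cover hangs on the hook, let go, still, within 0.3 rad of upright, bar within 22 mm of the saddle. Gripper holds the tongs, clear of all else; knob pinched in their tips (centre within 22 mm of their middle), centre above 109 mm, within 0.5 rad of upright, still, touched by the tongs only (all of step 1 and height (world z) of knob_center above 0.109 m and distance between knob_center and tongs_tip below 0.022 m and contact force between knob and tongs above 0.6 N and angle between knob_center's own z axis and vertical below 0.5 rad and contact force between tongs and the fingers above 1 N and contact force between tongs and tongs_rest below 0.05 N and contact force between tongs and board below 0.05 N and contact force between tongs and hook_stand below 0.05 N and contact force between tongs and cover below 0.05 N and contact force between knob and board below 0.02 N and contact force between knob and cover below 0.02 N and contact force between knob and the fingers below 0.02 N and contact force between knob and the arm below 0.02 N and linear speed of knob below 0.05 m/s); the arm keeps its last pose, push and grip.
It fails at once if the gripper or arm touches the lacquered knob (contact force between knob and the fingers above 0.1 N or contact force between knob and the arm above 0.1 N).
It fails at once if the knob is knocked over (angle between knob_center's own z axis and vertical above 1 rad).
It fails at once if another thing on the bench is moved by more than 30 mm (distance of any of lacquer_jar, solvent_can, tape_roll, dish, brush, screwdriver from where it was at the start of the episode above 0.03 m).
It also fails if it takes over 64 s, if anything falls off the work surface, if the arm or the gripper's body presses on something with over 40 N, if the wrist force passes 120 N, or if a joint passes its speed limit or range.

## Working session

There is one attempt and no reset: what is moved stays moved. The work goes in short steps, Python scripts to look and compute and a tool call to move; the robot and the scene stay as the last step left them, time stands still between calls to the robot, and variables do not carry over. Pictures are saved under pics/ and viewed, and the job is handed in when it is done.

Besides the shell and the picture viewer there is one more tool, called after ">>>" by a JSON object that holds its "method" and its "body". arm_command: Moves the arm, as the interface text tells. Its arguments: {"type":"object","properties":{"steps":{"type":"array"},"jaw":{"type":"number"}},"required":["steps"]}

```bash
ls; mkdir -p pics; cat > h.py <<'E'
import numpy as np, cv2
from scipy.spatial.transform import Rotation as Rn
from station import env, eyes
def shot(name,fn=None):
    s=env.get_state(); c=eyes.camera(name); c['state']=s
    if fn: cv2.imwrite('pics/'+fn,c['image'][:,:,::-1])
    return c
E
python3 - <<'E'
from h import *
for n in ['scene','top','wrist']:
    c=shot(n,n+'0.png'); print(n,c['fov_y'],c['cx'],c['cy'],c.get('R'),c.get('t'),c.get('hand_eye'))
print(env.get_state())
E
```

```text
pics
scene 47.56496776015184 316.6465785664013 235.3432923109112 [[-0.07595393  0.99709576 -0.00557272]
 [ 0.66021954  0.04610254 -0.74965639]
 [-0.74722229 -0.06061857 -0.66180377]] [-0.01460826 -0.22985962  1.65290227] None
top 51.25305256001827 313.8727179987684 232.0806002430376 [[ 0.02082798 -0.99973578 -0.00972449]
 [-0.99156861 -0.0194116  -0.12812057]
 [ 0.12789795  0.012311   -0.99171092]] [0.06444995 0.52403543 1.13433235] None
wrist 65.70646984690485 311.9550678720965 238.7697966131023 None None [[ 9.99998503e-01  6.04330468e-04  1.62109655e-03  4.36626086e-04]
 [-1.05297033e-03  9.56073449e-01  2.93125318e-01 -7.45391844e-02]
 [-1.37274281e-03 -2.93126586e-01  9.56072654e-01 -1.19402258e-01]
 [ 0.00000000e+00  0.00000000e+00  0.00000000e+00  1.00000000e+00]]
{'t': 0.15, 'joint_positions': array([ 1.18597012e+00,  8.73410301e-02,  1.75290739e-01,  1.65980443e+00,
       -1.28500876e-05,  1.57079469e+00]), 'qd': array([ 1.28874084e-03, -7.85823198e-04,  3.26028258e-04, -4.76676080e-04,
        2.31870544e-05,  3.36920664e-04]), 'joint_efforts': array([-2.49820550e-03, -5.20761538e+01,  4.65044618e+01,  1.38759107e-02,
       -1.12003631e-04, -6.23798442e-06]), 'tool_pos': array([0.20641131, 0.50962375, 0.25272887]), 'orientation': array([ 3.01064196e-04,  8.29275632e-01,  5.58839553e-01, -4.35260937e-04]), 'ft_force': array([ 0.55715172, -0.40055212,  0.89879842]), 'torque': array([-0.0159027 , -0.00069473,  0.01503518]), 'grip_width': 0.08548272068890506}
```

View pics/scene0.png

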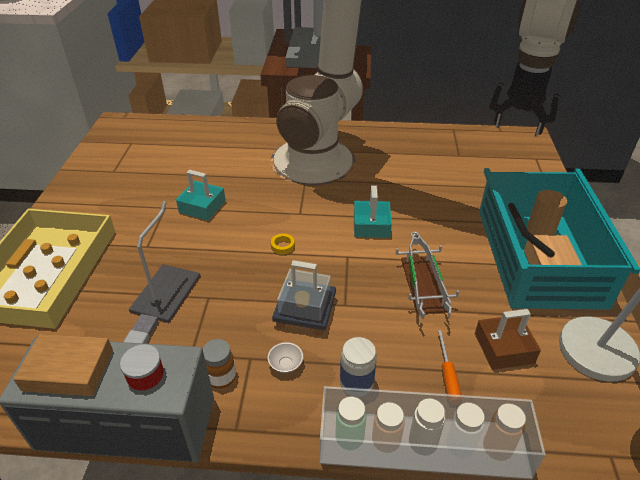

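View pics/top0.png

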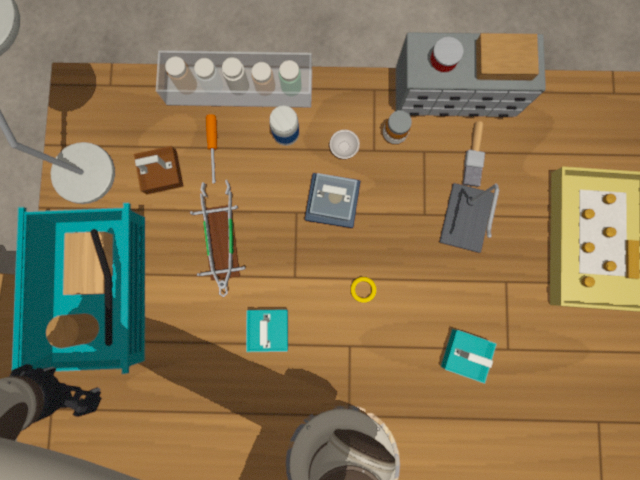

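View pics/wrist0.png

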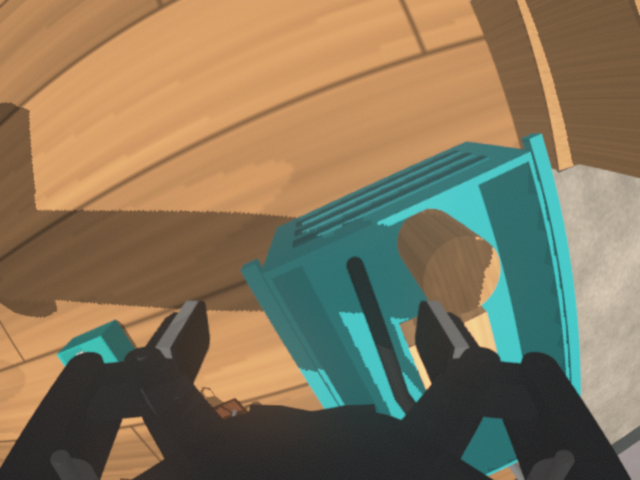

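The clear cover stands over the knob on the dark board: scene (303,285), top (333,195). Its look-alikes:
- Turquoise: scene (200,197) and (373,212); top (470,355) and (266,330).
- Brown: scene (508,335); top (157,168).

I choose the clear one. The hook stand is at top (468,215), and the tongs at top (218,238) with their tips at the image top.

```bash
cat >> h.py <<'E'
def f_of(c): return 240/np.tan(np.radians(c['fov_y'])/2)
def ray(c,p):
    r,cc=p
    if 'R' in c and c['R'] is not None:
        R=np.array(c['R']);t=np.array(c['t']);f=f_of(c)
        d=R.T@np.array([(cc-c['cx'])/f,(r-c['cy'])/f,1]); o=-R.T@t
    else:
        H=np.array(c['hand_eye']);f=f_of(c);u=np.array([cc-c['cx'],r-c['cy']]);rr=np.hypot(*u);th=rr/f
        d=np.r_[u/max(rr,1e-9)*np.sin(th),np.cos(th)]
        s=c['state'];q=s['orientation'];RT=Rn.from_quat([q[1],q[2],q[3],q[0]]).as_matrix()
        o=RT@H[:3,3]+s['tool_pos']; d=RT@H[:3,:3]@d
    return o,d/np.linalg.norm(d)
def proj(c,X):
    X=np.array(X,float)
    if 'R' in c and c['R'] is not None:
        p=np.array(c['R'])@X+np.array(c['t']);f=f_of(c);return np.array([c['cy']+f*p[1]/p[2],c['cx']+f*p[0]/p[2]])
    H=np.array(c['hand_eye']);s=c['state'];q=s['orientation'];RT=Rn.from_quat([q[1],q[2],q[3],q[0]]).as_matrix()
    p=H[:3,:3].T@(RT.T@(X-s['tool_pos'])-H[:3,3]);th=np.arctan2(np.hypot(p[0],p[1]),p[2]);n=np.hypot(p[0],p[1]);r=th*f_of(c)
    return np.array([c['cy']+r*p[1]/n,c['cx']+r*p[0]/n])
def onz(c,p,z):
    o,d=ray(c,p);return o+d*(z-o[2])/d[2]
def tri(rays):
    A=np.zeros((3,3));b=np.zeros(3)
    for o,d in rays:
        P=np.eye(3)-np.outer(d,d);A+=P;b+=P@o
    X=np.linalg.solve(A,b);return X,[np.linalg.norm((np.eye(3)-np.outer(d,d))@(X-o)) for o,d in rays]
E
python3 - <<'E'
from h import *
a=shot('scene');b=shot('top')
Z=dict(cover_handle=.115,cover_bar=.143,cover=.036,hook_saddle=.2,hook_stand=0,knob_center=.049,knob=.036,board=0,tongs_grip=.052,tongs_tip=.052,tongs=.04,tongs_rest=0,lacquer_jar=0,solvent_can=0,tape_roll=0,dish=0,brush=0,screwdriver=0)
for n in Z:
    for nm,c in(('s',a),('t',b)):
        for r in eyes.pinpoint(n,c)[:5]:
            if r['conf']>.2: print(n,nm,round(r['conf'],2),np.round(r['point'],1),np.round(onz(c,r['point'],Z[n]),4))
E
```

```text
cover_handle s 0.89 [324.1 511.1] [0.7016 0.4362 0.115 ]
cover_handle s 0.88 [184.7 195.1] [ 0.3051 -0.267   0.115 ]
cover_handle s 0.83 [203.2 377.5] [0.349  0.1881 0.115 ]
cover_handle s 0.66 [272.9 302.5] [0.5947 0.0311 0.115 ]
cover_handle t 0.73 [191.7 333.1] [0.6023 0.0337 0.115 ]
cover_handle t 0.71 [165.  148.1] [0.655  0.4447 0.115 ]
cover_handle t 0.61 [333.3 263.7] [0.2939 0.1758 0.115 ]
cover_handle t 0.59 [356.5 475.3] [ 0.2557 -0.2701  0.115 ]
cover_bar s 0.98 [314.7 514.9] [0.7023 0.4366 0.143 ]
cover_bar s 0.74 [174.8 195.2] [ 0.3018 -0.2632  0.143 ]
cover_bar s 0.63 [262.3 308.1] [0.591  0.0429 0.143 ]
cover_bar s 0.53 [286.2 421.2] [0.642  0.2689 0.143 ]
cover_bar t 0.96 [159.1 147.4] [0.6607 0.4371 0.143 ]
cover_bar t 0.93 [334.9 263.7] [0.2927 0.1727 0.143 ]
cover_bar t 0.71 [362.5 476.3] [ 0.2468 -0.2633  0.143 ]
cover_bar t 0.67 [188.8 337.8] [0.6029 0.0245 0.143 ]
cover s 0.84 [297.9 304.3] [0.5927 0.0331 0.036 ]
cover s 0.81 [226.  372.7] [0.3409 0.1816 0.036 ]
cover s 0.76 [347.4 504.8] [0.6955 0.4429 0.036 ]
cover s 0.68 [203.2 199.9] [ 0.2796 -0.2727  0.036
[... 1626 characters left out ...]
 ]
solvent_can s 0.38 [282.5 175.1] [ 0.5341 -0.2759 -0.    ]
solvent_can t 0.71 [135.5 287.6] [0.7659 0.1452 0.    ]
solvent_can t 0.27 [191.9 333. ] [0.6263 0.0311 0.    ]
tape_roll s 0.75 [245.1 284.4] [ 0.3878 -0.0369  0.    ]
tape_roll t 0.63 [291.7 362.2] [ 0.3871 -0.0418  0.    ]
dish s 0.68 [365.9 287.5] [0.745  0.0126 0.    ]
dish s 0.33 [245.9 282.2] [ 0.3911 -0.042   0.    ]
dish t 0.57 [148.8 344.2] [0.7346 0.0053 0.    ]
brush s 0.62 [347.8 136.2] [ 0.7233 -0.3061  0.    ]
brush s 0.48 [369. 448.] [0.7292 0.3333 0.    ]
brush t 0.62 [156.4 474.9] [ 0.7212 -0.3141  0.    ]
screwdriver s 0.66 [369. 449.] [0.7291 0.3353 0.    ]
screwdriver t 0.8 [152.1 212.6] [0.7204 0.3286 0.    ]
```

```bash
python3 - <<'E'
import cv2,numpy as np
s=cv2.imread('pics/scene0.png');t=cv2.imread('pics/top0.png')
def cr(i,r,c,h,w,k): return cv2.resize(i[r:r+h,c:c+w],None,fx=k,fy=k,interpolation=cv2.INTER_CUBIC)
A=cr(s,190,120,140,100,4);B=cr(t,160,420,140,100,4)
cv2.imwrite('pics/hook1.png',np.hstack([A,B]))
A=cr(s,250,260,90,90,4);B=cr(t,160,290,90,90,4)
cv2.imwrite('pics/cov1.png',np.hstack([A,B]))
A=cr(s,220,385,130,90,4);B=cr(t,170,175,130,90,4)
cv2.imwrite('pics/ton1.png',np.hstack([A,B]))
E
```

```text
(no output)
```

View pics/hook1.png

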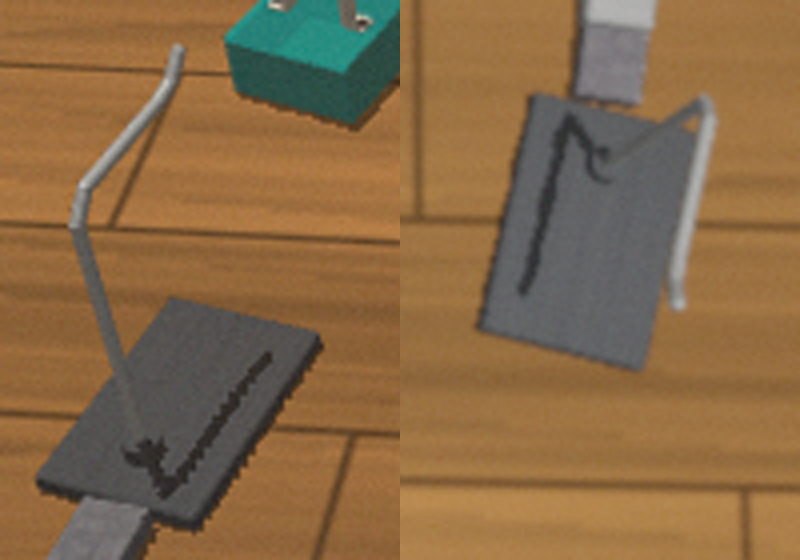

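View pics/cov1.png

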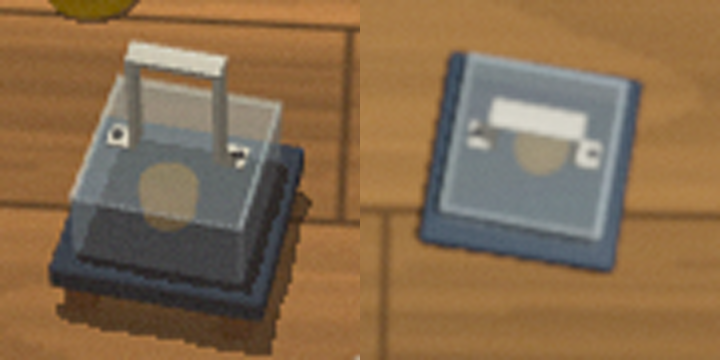

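View pics/ton1.png

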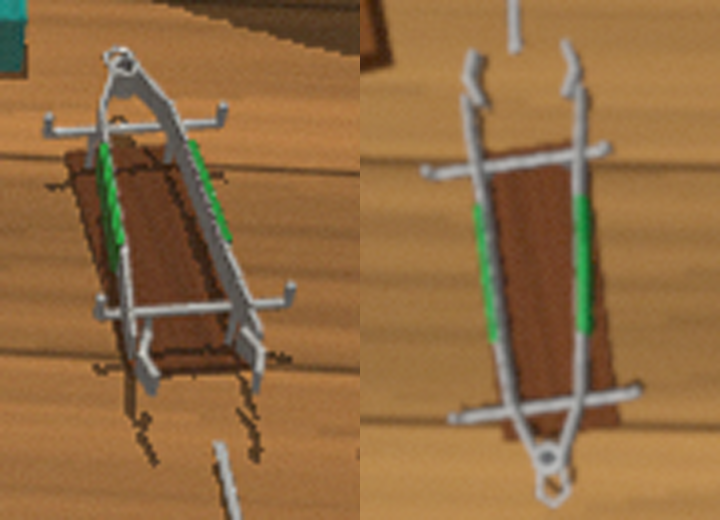

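```bash
python3 - <<'E'
from h import *
a=shot('scene');b=shot('top')
def T(x,y,c0,r0,off=0): return (r0+y/4-.5+.125, c0+(x-off)/4-.5+.125)
# hook base corners top crop (off 400)
P=[onz(b,T(x,y,420,160,400),.012) for x,y in [(533,94),(700,135),(643,369),(480,330)]]
for p in P: print('base top',np.round(p,4))
P2=[onz(a,T(x,y,120,190),.012) for x,y in [(38,483),(170,300),(322,338),(196,525)]]
for p in P2: print('base sc',np.round(p,4))
def ang(u,v): d=np.array(v)-np.array(u); return np.degrees(np.arctan2(d[1],d[0])),np.hypot(d[0],d[1])
print('x',ang(P[3],P[0]),ang(P[2],P[1]),'y',ang(P[2],P[3]),ang(P[1],P[0]))
L=[onz(b,T(x,y,420,160,400),.198) for x,y in [(703,108),(677,290)]]; print('rod',np.round(L,4),ang(L[1],L[0]))
# board corners top z=.036
B=[onz(b,T(x,y,290,160,360),.036) for x,y in [(455,52),(638,80),(612,270),(420,240)]]
print('board',np.round(B,4),np.mean(B,0)); print(ang(B[3],B[0]),ang(B[2],B[1]),ang(B[1],B[0]),ang(B[2],B[3]))
C=[onz(b,T(x,y,290,160,360),.081) for x,y in [(470,57),(630,80),(602,240),(442,212)]]
print('box',np.mean(C,0),ang(C[3],C[0]),ang(C[2],C[1]),ang(C[1],C[0]),ang(C[2],C[3]))
H=[onz(b,T(x,y,290,160,360),.147) for x,y in [(493,98),(586,113),(584,139),(489,124)]]
print('bar',np.mean(H,0),ang(H[1],H[0]),ang(H[2],H[3]))
H=[onz(a,T(x,y,260,250),.147) for x,y in [(130,42),(227,56),(224,77),(127,65)]]
print('bar sc',np.mean(H,0),ang(H[0],H[1]),ang(H[3],H[2]))
# tongs
G=[onz(b,T(x,y,175,170,360),.062) for x,y in [(481,205),(491,340),(582,195),(585,332)]]
print('grips',np.round(G,4),np.mean(G,0)[:2])
g=[onz(b,T(x,y,175,170,360),.060) for x,y in [(476,75),(571,67)]];print('tip',np.round(g,4),np.mean(g,0)[:2])
g=[onz(b,T(x,y,175,170,360),.064) for x,y in [(547,457)]];print('pin',np.round(g,4))
W=[onz(b,T(x,y,175,170,360),.040) for x,y in [(430,173),(603,152),(458,418),(635,393)]];print('wires',np.round(W,4),ang(W[1],W[0]),ang(W[3],W[2]))
E
```

```text
base top [ 0.6506 -0.2563  0.012 ]
base top [ 0.6274 -0.3556  0.012 ]
base top [ 0.4861 -0.3185  0.012 ]
base top [ 0.5073 -0.2229  0.012 ]
base sc [ 0.6348 -0.3485  0.012 ]
base sc [ 0.4897 -0.3174  0.012 ]
base sc [ 0.5145 -0.2194  0.012 ]
base sc [ 0.6576 -0.2538  0.012 ]
x (np.float64(-13.10994343229585), np.float64(0.1471330020669932)) (np.float64(-14.693693921550006), np.float64(0.14610187738417107)) y (np.float64(77.4731311883446), np.float64(0.09798421569631943)) (np.float64(76.83961649518139), np.float64(0.10201716576709065))
rod [[ 0.6013 -0.2919  0.198 ]
 [ 0.5082 -0.2766  0.198 ]] (np.float64(-9.338229474194573), np.float64(0.0942972705353753))
board [[ 0.6643  0.0791  0.036 ]
 [ 0.6493 -0.0292  0.036 ]
 [ 0.5358 -0.0151  0.036 ]
 [ 0.5513  0.0972  0.036 ]] [0.60017119 0.03300343 0.036     ]
(np.float64(-9.108398185733975), np.float64(0.11437659567327188)) (np.float64(-7.078744389909504), np.float64(0.11439735882781407)) (np.float64(82.15239373784385), np.float64(0.10938791586944506)) (np.float64(82.13312310632507), np.float64(0.11343964442435285))
box [0.59890138 0.03150
[... 383 characters left out ...]
np.float64(81.93095952511378), np.float64(0.05115844022939685))
bar sc [0.60239512 0.03533088 0.147     ] (np.float64(82.4066326079713), np.float64(0.050676709328435286)) (np.float64(84.1370086239713), np.float64(0.04982049735001794))
grips [[0.54   0.3248 0.062 ]
 [0.4627 0.3154 0.062 ]
 [0.5469 0.2671 0.062 ]
 [0.4683 0.2621 0.062 ]] [0.504478   0.29235915]
tip [[0.6162 0.3319 0.06  ]
 [0.622  0.2771 0.06  ]] [0.61910752 0.30447758]
pin [[0.3973 0.2802 0.064 ]]
wires [[0.5616 0.3608 0.04  ]
 [0.576  0.2599 0.04  ]
 [0.4191 0.3372 0.04  ]
 [0.4355 0.2357 0.04  ]] (np.float64(98.12323869664668), np.float64(0.10187492361945931)) (np.float64(99.20340099969887), np.float64(0.10280989010266266))
```

```bash
cat >> h.py <<'E'
def q2R(q): return Rn.from_quat([q[1],q[2],q[3],q[0]])
def plan(pos,xyaw,n,tilt=None,start=None):
    """rows to TCP pos with tool down, tool x at xyaw deg, n equal rows"""
    s=env.get_state(); p0=s['tool_pos'];R0=q2R(s['orientation'])
    a=np.radians(xyaw); X=np.array([np.cos(a),np.sin(a),0]);Z=np.array([0,0,-1.]);R1=Rn.from_matrix(np.c_[X,np.cross(Z,X),Z])
    dp=(np.array(pos)-p0)/n; rv=(R0.inv()*R1).as_rotvec()
    print('from',np.round(p0,4),'total tool shift mm',np.round(R0.inv().apply(dp*n)*1e3,1),'turn units',np.round(np.degrees(rv)/5,2))
    R=R0
    for i in range(n):
        print([np.round(R.inv().apply(dp)*1e3,1).tolist(),np.round(np.degrees(rv/n)/5,2).tolist()]); R=R*Rn.from_rotvec(rv/n)
def st():
    s=env.get_state();X=q2R(s['orientation']).as_matrix();print('t',s['t'],np.round(s['tool_pos'],4),'xyaw',np.degrees(np.arctan2(X[1,0],X[0,0])).round(2),'z',X[:,2].round(3),'F',s['ft_force'].round(2),'w',round(s['grip_width'],4)); return s
E
python3 -c "
from h import *
plan([.598,.033,.215],81.5,14)"
```

```text
from [0.2064 0.5098 0.2533] total tool shift mm [-295.   541.9   38.3] turn units [-0.    0.   -2.71]
[[-21.1, 38.7, 2.7], [-0.0, 0.0, -0.19]]
[[-21.7, 38.3, 2.7], [-0.0, 0.0, -0.19]]
[[-22.4, 38.0, 2.7], [-0.0, 0.0, -0.19]]
[[-23.0, 37.6, 2.7], [-0.0, 0.0, -0.19]]
[[-23.6, 37.2, 2.7], [-0.0, 0.0, -0.19]]
[[-24.3, 36.8, 2.7], [-0.0, 0.0, -0.19]]
[[-24.9, 36.4, 2.7], [-0.0, 0.0, -0.19]]
[[-25.5, 36.0, 2.7], [-0.0, 0.0, -0.19]]
[[-26.1, 35.5, 2.7], [-0.0, 0.0, -0.19]]
[[-26.7, 35.1, 2.7], [-0.0, 0.0, -0.19]]
[[-27.3, 34.6, 2.7], [-0.0, 0.0, -0.19]]
[[-27.9, 34.1, 2.7], [-0.0, 0.0, -0.19]]
[[-28.4, 33.7, 2.7], [-0.0, 0.0, -0.19]]
[[-29.0, 33.2, 2.7], [-0.0, 0.0, -0.19]]
```

>>> {"method": "arm_command", "body": {"jaw": -1, "steps": [[[-21,39,2],[0,0,-0.2]],[[-22,38,2],[0,0,-0.2]],[[-22,38,2],[0,0,-0.2]],[[-23,38,3],[0,0,-0.2]],[[-24,37,3],[0,0,-0.2]],[[-24,37,3],[0,0,-0.2]],[[-25,36,3],[0,0,-0.2]],[[-25,36,3],[0,0,-0.2]]]}}

```text
t: 2.95
tool_pos: [0.4318, 0.2365, 0.2324]
orientation: [0.0, 0.788, 0.616, 0.0]
ft_force: [0.1, -0.2, -0.1]
grip_width: 0.0856
```

>>> {"method": "arm_command", "body": {"steps": [[[-26,36,3],[0,0,-0.2]],[[-27,35,3],[0,0,-0.2]],[[-27,35,3],[0,0,-0.2]],[[-28,34,3],[0,0,-0.2]],[[-28,34,3],[0,0,-0.2]],[[-29,33,3],[0,0,-0.2]],[[0,0,0],[0,0,0]]]}}

```text
t: 3.65
tool_pos: [0.6027, 0.0311, 0.2124]
orientation: [-0.0, 0.756, 0.654, -0.001]
ft_force: [-1.5, -0.9, 0.1]
grip_width: 0.0854
```

```bash
python3 - <<'E'
from h import *
st()
c=shot('wrist','w1.png')
for n,z in(('cover_bar',.143),('cover_handle',.115),('cover',.036),('knob_center',.049)):
    for r in eyes.pinpoint(n,c)[:2]: print(n,r['conf'],np.round(r['point']),onz(c,r['point'],z).round(4))
E
```

```text
t 3.65 [0.6027 0.0311 0.2124] xyaw 81.75 z [-0.001 -0.001 -1.   ] F [-1.54 -0.87  0.14] w 0.0854
cover_bar 0.78 [264. 312.] [0.6005 0.0322 0.143 ]
cover_bar 0.42 [216. 315.] [0.5743 0.0374 0.143 ]
cover_handle 0.97 [245. 314.] [0.5992 0.0332 0.115 ]
cover 0.89 [220. 316.] [0.603  0.0347 0.036 ]
```

View pics/w1.png

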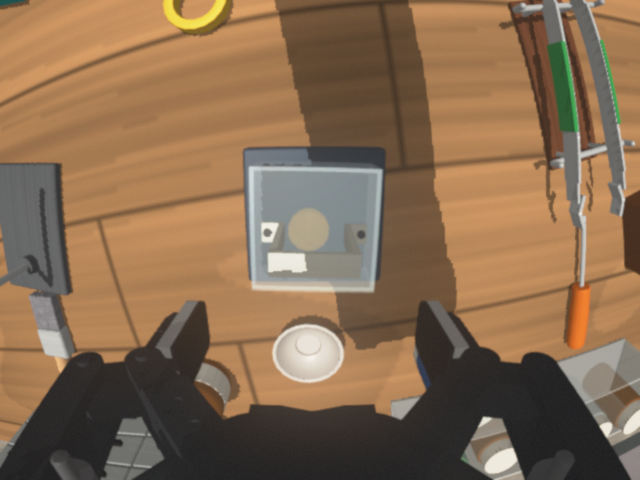

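The clear cover's bar is at wrist pixel (315,263), with the knob visible beneath it at (308,230). All measurements agree on about (0.600, 0.0325). Descending now.

>>> {"method": "arm_command", "body": {"steps": [[[1,-1,30],[0,0,0]],[[0,-2,30],[0,0,0]],[[0,0,20],[0,0,0]],[[0,0,14],[0,0,0]],[[0,0,0],[0,0,0]]]}}

```text
t: 4.4
tool_pos: [0.5968, 0.0371, 0.1189]
orientation: [-0.001, 0.755, 0.656, -0.001]
ft_force: [-0.4, -0.4, -0.2]
grip_width: 0.0856
```

>>> {"method": "arm_command", "body": {"jaw": 0.1, "steps": [[[0,0,0],[0,0,0]],[[0,0,0],[0,0,0]],[[0,0,0],[0,0,0]],[[0,0,0],[0,0,0]],[[0,0,0],[0,0,0]]]}}

```text
t: 4.9
tool_pos: [0.5987, 0.0364, 0.1221]
orientation: [0.001, 0.755, 0.656, 0.001]
ft_force: [-0.5, 0.8, 6.2]
grip_width: 0.0495
```

```bash
python3 - <<'E'
from h import *
st()
c=shot('wrist','w2.png')
E
```

```text
t 4.9 [0.5987 0.0364 0.1221] xyaw 81.95 z [ 0.003  0.    -1.   ] F [-0.54  0.82  6.16] w 0.0495
```

View pics/w2.png

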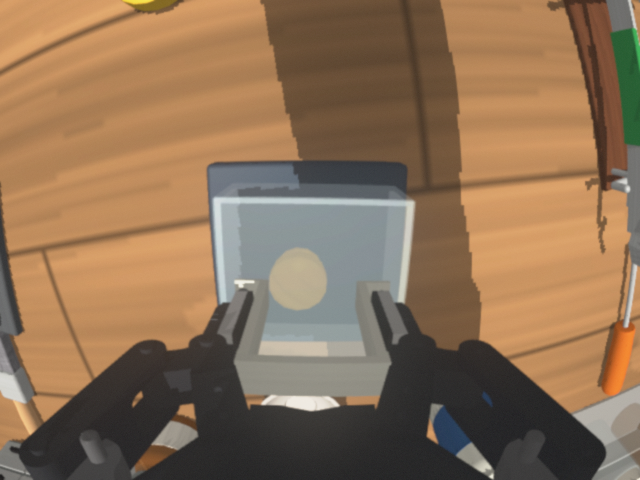

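>>> {"method": "arm_command", "body": {"jaw": 0.6, "steps": [[[0,0,0],[0,0,0]],[[0,0,0],[0,0,0]],[[0,0,-8],[0,0,0]],[[0,0,-15],[0,0,0]],[[0,0,-20],[0,0,0]],[[0,0,-25],[0,0,0]],[[0,0,-20],[0,0,0]],[[0,0,-12],[0,0,0]],[[0,0,0],[0,0,0]]]}}

```text
t: 5.85
tool_pos: [0.5986, 0.0363, 0.2226]
orientation: [0.001, 0.755, 0.656, 0.001]
ft_force: [0.3, -1.0, -1.6]
grip_width: 0.0495
```

```bash
python3 - <<'E'
from h import *
st()
c=shot('wrist','w3.png'); s=shot('scene','s3.png');t=shot('top','t3.png')
for nm,c in(('s',s),('t',t)):
  for n in('knob_center','cover_bar','hook_saddle'):
    for r in eyes.pinpoint(n,c)[:4]: print(nm,n,round(r['conf'],2),np.round(r['point'],1),onz(c,r['point'],{'knob_center':.049,'cover_bar':.238,'hook_saddle':.2}[n]).round(4))
E
```

```text
t 5.85 [0.5986 0.0363 0.2226] xyaw 81.95 z [ 0.003  0.    -1.   ] F [ 0.27 -1.   -1.64] w 0.0495
s knob_center 0.6 [299.4 301.9] [0.609  0.0297 0.049 ]
s knob_center 0.2 [305.9 300.9] [0.6274 0.0294 0.049 ]
s cover_bar 0.94 [314.2 517.1] [0.7844 0.4024 0.238 ]
s cover_bar 0.89 [228.2 302.9] [0.5951 0.0348 0.238 ]
s cover_bar 0.74 [190.4 373.5] [0.4642 0.1705 0.238 ]
s cover_bar 0.72 [170.5 195.8] [ 0.4179 -0.2184  0.238 ]
s hook_saddle 0.91 [214.4 158.3] [ 0.528  -0.2772  0.2   ]
t cover_bar 0.81 [332.3 260.6] [0.3047 0.1685 0.238 ]
t cover_bar 0.58 [362.5 477.8] [ 0.2583 -0.2367  0.238 ]
t cover_bar 0.56 [160.4 148.6] [0.6321 0.4005 0.238 ]
t hook_saddle 0.57 [223.2 489. ] [ 0.526  -0.2766  0.2   ]
```

View pics/s3.png

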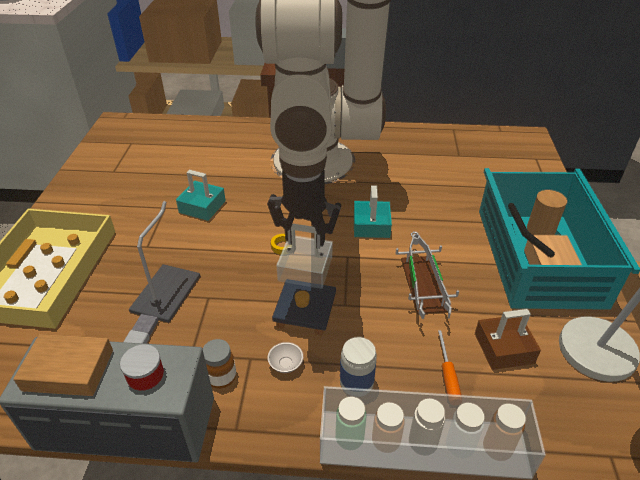

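View pics/w3.png

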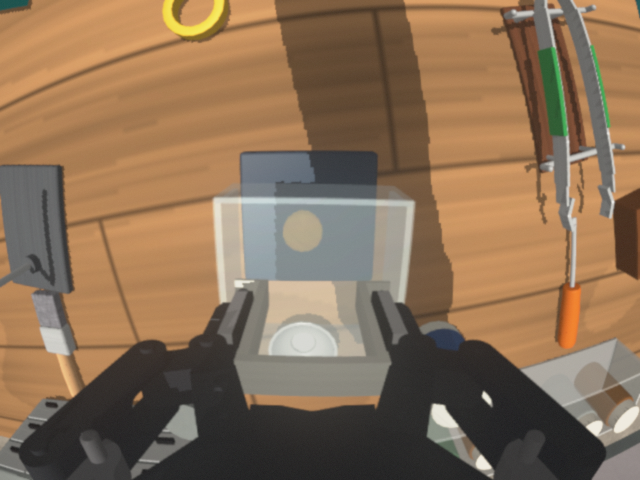

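The cover is held and lifted, and the knob stands on the board at scene (302,299). Next I carry the cover to a spot in front of the hook tip.

```bash
python3 -c "
from h import *
plan([.464,-.2615,.209],76.5,9)"
```

```text
from [0.5977 0.0363 0.2197] total tool shift mm [-313.6  -90.7   10.9] turn units [-0.01  0.    1.09]
[[-34.8, -10.1, 1.2], [-0.0, 0.0, 0.12]]
[[-34.9, -9.7, 1.2], [-0.0, 0.0, 0.12]]
[[-35.0, -9.3, 1.2], [-0.0, 0.0, 0.12]]
[[-35.1, -9.0, 1.2], [-0.0, 0.0, 0.12]]
[[-35.2, -8.6, 1.2], [-0.0, 0.0, 0.12]]
[[-35.3, -8.2, 1.2], [-0.0, 0.0, 0.12]]
[[-35.4, -7.8, 1.2], [-0.0, 0.0, 0.12]]
[[-35.5, -7.5, 1.2], [-0.0, 0.0, 0.12]]
[[-35.6, -7.1, 1.2], [-0.0, 0.0, 0.12]]
```

>>> {"method": "arm_command", "body": {"steps": [[[-30,-22,1],[0,0,0.12]],[[-30,-22,1],[0,0,0.12]],[[-30,-20,1],[0,0,0.12]],[[-35,-14,1],[0,0,0.12]],[[-36,-10,1],[0,0,0.12]],[[-36,0,2],[0,0,0.12]],[[-36,0,2],[0,0,0.12]],[[-36,0,1],[0,0,0.12]],[[-32,0,1],[0,0,0.12]],[[-13,0,0],[0,0,0]]]}}

```text
t: 7.3
tool_pos: [0.4521, -0.2605, 0.2089]
orientation: [-0.0, 0.786, 0.618, -0.0]
ft_force: [0.5, 0.7, -1.6]
grip_width: 0.0491
```

>>> {"method": "arm_command", "body": {"steps": [[[0,0,0],[0,0,0]],[[0,0,0],[0,0,0]],[[0,0,0],[0,0,0]]]}}

```text
t: 7.6
tool_pos: [0.4533, -0.2574, 0.2094]
orientation: [-0.0, 0.785, 0.62, 0.0]
ft_force: [0.2, -0.2, -0.8]
grip_width: 0.0493
```

```bash
python3 - <<'E'
from h import *
st()
c=shot('wrist','w4.png'); s=shot('scene','s4.png');t=shot('top','t4.png')
for nm,c in(('w',c),('s',s),('t',t)):
  for n in('knob_center','cover_bar','hook_saddle'):
    for r in eyes.pinpoint(n,c)[:4]: print(nm,n,round(r['conf'],2),np.round(r['point'],1),onz(c,r['point'],{'knob_center':.049,'cover_bar':.23,'hook_saddle':.2}[n]).round(4))
cv2.imwrite('pics/c4.png',np.hstack([cv2.resize(x['image'][r:r+110,q:q+100,::-1],None,fx=4,fy=4,interpolation=cv2.INTER_CUBIC) for x,r,q in((s,180,130),(t,170,430))]))
E
```

```text
t 7.6 [ 0.4533 -0.2574  0.2094] xyaw 76.62 z [ 0.  0. -1.] F [ 0.16 -0.17 -0.78] w 0.0493
w knob_center 0.81 [301.5 600.8] [0.606 0.029 0.049]
w cover_bar 0.75 [374.8 308.7] [ 0.4559 -0.2584  0.23  ]
s knob_center 0.59 [301.4 301.5] [0.6147 0.0294 0.049 ]
s cover_bar 0.69 [170.8 195.2] [ 0.4078 -0.2235  0.23  ]
s cover_bar 0.63 [190.8 373.9] [0.4548 0.1719 0.23  ]
s cover_bar 0.56 [314.7 518.7] [0.7782 0.408  0.23  ]
s cover_bar 0.21 [299.4 301.2] [0.7702 0.0484 0.23  ]
s hook_saddle 0.91 [213.7 159.9] [ 0.5255 -0.2746  0.2   ]
t knob_center 0.74 [197.6 334.1] [0.6024 0.0295 0.049 ]
t knob_center 0.6 [256.9 480.3] [ 0.471  -0.3062  0.049 ]
t cover_bar 0.87 [333.1 262. ] [0.3027 0.1667 0.23  ]
t cover_bar 0.79 [256.9 486.6] [ 0.4558 -0.2602  0.23  ]
t cover_bar 0.56 [158.  147.8] [0.6391 0.4052 0.23  ]
t hook_saddle 0.58 [222.2 491.1] [ 0.5281 -0.2808  0.2   ]
```

View pics/c4.png

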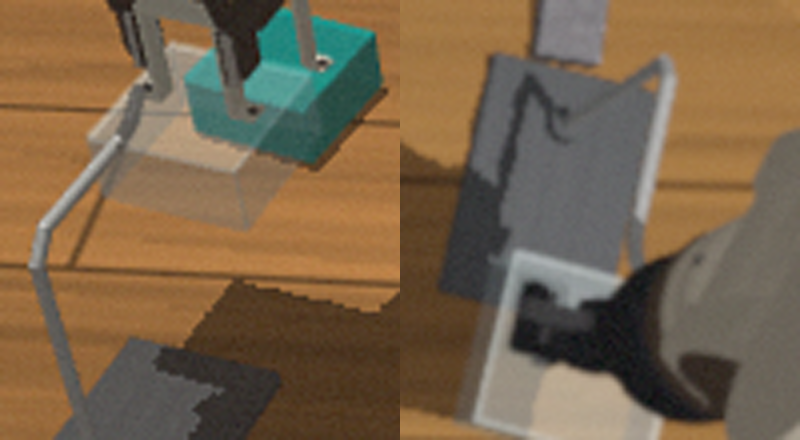

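View pics/w4.png

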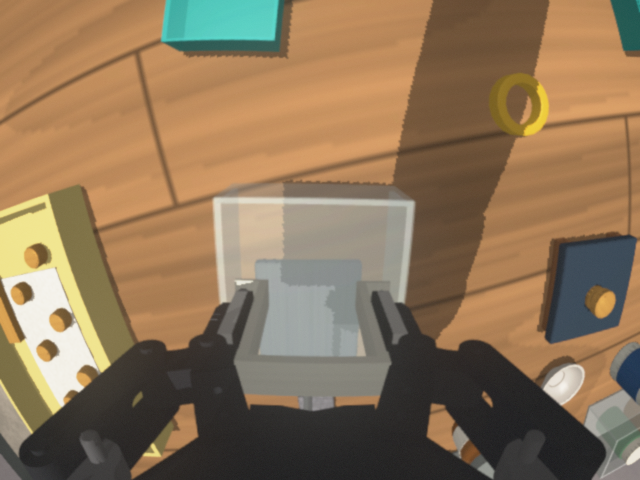

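```bash
python3 - <<'E'
from h import *
s=shot('scene');t=shot('top')
def S(x,y): return (180+y/4-.4,130+x/4-.4)
def T(x,y): return (170+y/4-.4,430+(x-400)/4-.4)
for n,a,b in(('bend',(41,237),(664,66)),('tipcorner',(120,146),(641,220)),('tip',(143,90),(634,262))):
    X,e=tri([ray(s,S(*a)),ray(t,T(*b))]);print(n,X.round(4),np.round(e,4), 'top@.196',onz(t,T(*b),.196).round(4),'sc@.196',onz(s,S(*a),.196).round(4))
# overlay predicted hook: saddle guess
sd=np.array([.527,-.277,.196]);yaw=np.radians(-13.5);ux=np.array([np.cos(yaw),np.sin(yaw),0])
for c,r,q,nm in((s,180,130,'s'),(t,170,430,'t')):
    im=cv2.resize(c['image'][r:r+110,q:q+100,::-1],None,fx=4,fy=4,interpolation=cv2.INTER_CUBIC).copy()
    pts=[sd+ux*.085+[0,0,-.19],sd+ux*.085,sd,sd-ux*.018,sd-ux*.026+[0,0,.018]]
    pp=[((proj(c,p)-[r,q]+.5)*4)[::-1].astype(int) for p in pts]
    for i in range(4): cv2.line(im,tuple(map(int,pp[i])),tuple(map(int,pp[i+1])),(0,0,255),1)
    cv2.imwrite(f'pics/ov4{nm}.png',im)
a=cv2.imread('pics/ov4s.png');b=cv2.imread('pics/ov4t.png');cv2.imwrite('pics/ov4.png',np.hstack([a,b]))
E
```

```text
bend [ 0.6027 -0.293   0.1967] [0.0002 0.0002] top@.196 [ 0.6028 -0.2931  0.196 ] sc@.196 [ 0.6019 -0.2937  0.196 ]
tipcorner [ 0.524  -0.279   0.1924] [0.0017 0.0017] top@.196 [ 0.5238 -0.2796  0.196 ] sc@.196 [ 0.5286 -0.2751  0.196 ]
tip [ 0.5002 -0.2691  0.2118] [0.0011 0.0011] top@.196 [ 0.5025 -0.2756  0.196 ] sc@.196 [ 0.4809 -0.2766  0.196 ]
```

View pics/ov4.png

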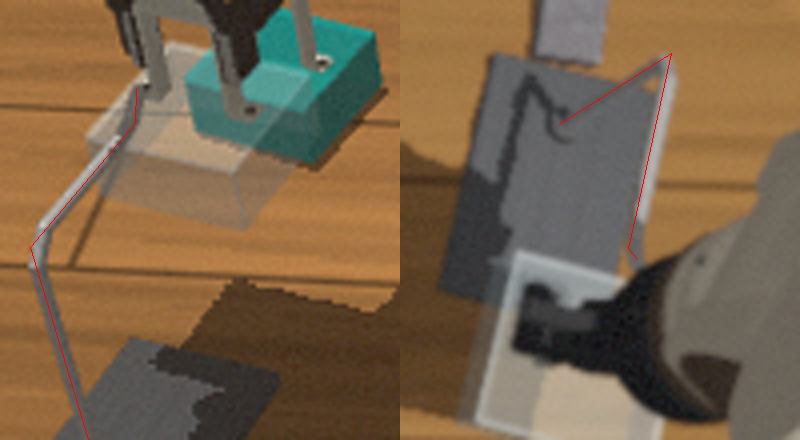

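>>> {"method": "arm_command", "body": {"steps": [[[0,10,0],[0,0,0]],[[0,15,0],[0,0,0]],[[0,16,0],[0,0,0]],[[0,16,0],[0,0,0]],[[0,12,0],[0,0,0]],[[0,6,0],[0,0,0]],[[0,0,0],[0,0,0]],[[0,0,0],[0,0,0]]]}}

```text
t: 9.1
tool_pos: [0.5258, -0.2758, 0.2091]
orientation: [-0.0, 0.785, 0.619, -0.0]
ft_force: [-0.6, -0.3, 0.1]
grip_width: 0.0494
```

```bash
python3 - <<'E'
from h import *
st()
c=shot('wrist','w5.png'); s=shot('scene','s5.png')
cv2.imwrite('pics/c5.png',np.hstack([cv2.resize(s['image'][180:290,130:230,::-1],None,fx=4,fy=4,interpolation=cv2.INTER_CUBIC),c['image'][40:480,120:520,::-1]]))
E
```

```text
t 9.1 [ 0.5258 -0.2758  0.2091] xyaw 76.55 z [-0.  0. -1.] F [-0.56 -0.34  0.1 ] w 0.0494
```

View pics/c5.png

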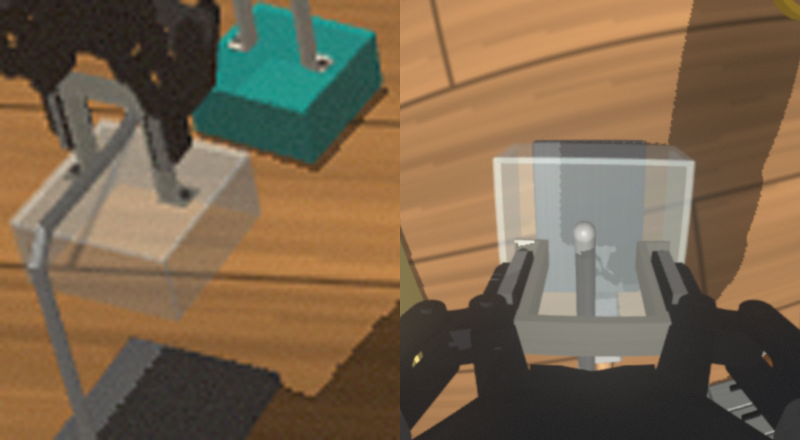

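The hook is threaded through the loop, with its tip ball visible in the loop opening of the wrist view. Lowering now.

>>> {"method": "arm_command", "body": {"steps": [[[0,0,8],[0,0,0]],[[0,0,8],[0,0,0]],[[0,0,6],[0,0,0]],[[0,0,5],[0,0,0]],[[0,0,0],[0,0,0]],[[0,0,0],[0,0,0]]]}}

```text
t: 9.8
tool_pos: [0.5259, -0.2757, 0.1822]
orientation: [-0.0, 0.785, 0.619, -0.0]
ft_force: [0.1, 0.1, 0.1]
grip_width: 0.0494
```

>>> {"method": "arm_command", "body": {"steps": [[[0,0,2],[0,0,0]],[[0,0,0],[0,0,0]],[[0,0,0],[0,0,0]]]}}

```text
t: 10.1
tool_pos: [0.526, -0.2758, 0.1804]
orientation: [0.0, 0.785, 0.619, 0.0]
ft_force: [0.3, 0.4, -1.1]
grip_width: 0.0497
```

>>> {"method": "arm_command", "body": {"steps": [[[0,0,2],[0,0,0]],[[0,0,0],[0,0,0]],[[0,0,0],[0,0,0]]]}}

```text
t: 10.4
tool_pos: [0.5262, -0.2759, 0.1793]
orientation: [0.001, 0.785, 0.619, 0.0]
ft_force: [-1.5, 0.7, 5.2]
grip_width: 0.0491
```

```bash
python3 - <<'E'
from h import *
st()
c=shot('wrist','w6.png'); s=shot('scene','s6.png')
cv2.imwrite('pics/c6.png',np.hstack([cv2.resize(s['image'][180:290,130:230,::-1],None,fx=4,fy=4,interpolation=cv2.INTER_CUBIC),c['image'][40:480,120:520,::-1]]))
E
```

```text
t 10.4 [ 0.5262 -0.2759  0.1793] xyaw 76.55 z [ 0.001 -0.001 -1.   ] F [-1.49  0.7   5.23] w 0.0491
```

View pics/c6.png

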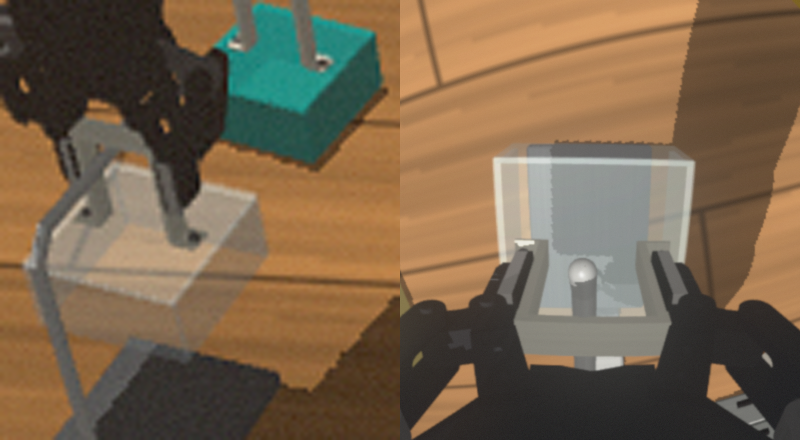

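>>> {"method": "arm_command", "body": {"jaw": -1, "steps": [[[0,0,-1],[0,0,0]],[[0,0,0],[0,0,0]],[[0,0,0],[0,0,0]],[[0,0,0],[0,0,0]],[[0,0,0],[0,0,0]],[[0,0,0],[0,0,0]]]}}

```text
t: 11.1
tool_pos: [0.526, -0.2758, 0.1792]
orientation: [-0.0, 0.785, 0.619, -0.0]
ft_force: [-0.2, -0.1, -0.8]
grip_width: 0.0853
```

```bash
python3 - <<'E'
from h import *
st()
c=shot('wrist','w7.png'); s=shot('scene','s7.png')
cv2.imwrite('pics/c7.png',np.hstack([cv2.resize(s['image'][180:290,130:230,::-1],None,fx=4,fy=4,interpolation=cv2.INTER_CUBIC),c['image'][40:480,120:520,::-1]]))
E
```

```text
t 11.1 [ 0.526  -0.2758  0.1792] xyaw 76.55 z [-0.  0. -1.] F [-0.17 -0.14 -0.79] w 0.0853
```

View pics/c7.png

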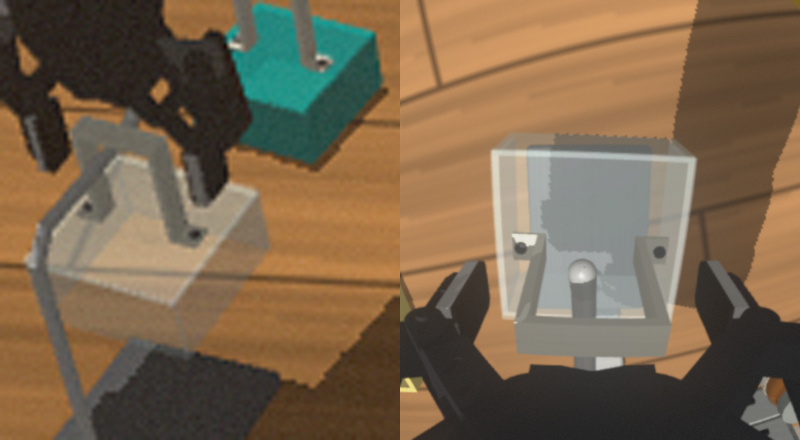

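The cover hangs free. I raise straight up and then travel to the tongs.

>>> {"method": "arm_command", "body": {"steps": [[[0,0,-10],[0,0,0]],[[0,0,-20],[0,0,0]],[[0,0,-25],[0,0,0]],[[0,0,-25],[0,0,0]],[[0,0,0],[0,0,0]]]}}

```text
t: 11.7
tool_pos: [0.5267, -0.2762, 0.2639]
orientation: [0.003, 0.785, 0.619, 0.001]
ft_force: [1.1, 0.3, -0.2]
grip_width: 0.0853
```

```bash
python3 -c "
from h import *
plan([.503,.291,.22],97.5,15)"
```

```text
from [ 0.5267 -0.2762  0.2639] total tool shift mm [ 546.2 -155.2   42.2] turn units [ 0.06  0.03 -4.19]
[[36.4, -10.3, 2.8], [0.0, 0.0, -0.28]]
[[36.7, -9.5, 2.8], [0.0, 0.0, -0.28]]
[[36.9, -8.6, 2.8], [0.0, 0.0, -0.28]]
[[37.1, -7.7, 2.8], [0.0, 0.0, -0.28]]
[[37.2, -6.8, 2.9], [0.0, 0.0, -0.28]]
[[37.4, -5.8, 2.9], [0.0, 0.0, -0.28]]
[[37.5, -4.9, 2.9], [0.0, 0.0, -0.28]]
[[37.6, -4.0, 2.9], [0.0, 0.0, -0.28]]
[[37.7, -3.1, 2.9], [0.0, 0.0, -0.28]]
[[37.8, -2.2, 2.9], [0.0, 0.0, -0.28]]
[[37.8, -1.2, 2.9], [0.0, 0.0, -0.28]]
[[37.8, -0.3, 2.9], [0.0, 0.0, -0.28]]
[[37.8, 0.6, 2.9], [0.0, 0.0, -0.28]]
[[37.8, 1.5, 2.9], [0.0, 0.0, -0.28]]
[[37.8, 2.4, 2.9], [0.0, 0.0, -0.28]]
```

>>> {"method": "arm_command", "body": {"steps": [[[36,-10,0],[0,0,-0.28]],[[37,-9,0],[0,0,-0.28]],[[37,-9,0],[0,0,-0.28]],[[37,-8,3],[0,0,-0.28]],[[37,-7,3],[0,0,-0.28]],[[37,-6,3],[0,0,-0.28]],[[37,-5,4],[0,0,-0.28]],[[38,-4,4],[0,0,-0.28]]]}}

```text
t: 12.5
tool_pos: [0.5122, 0.0274, 0.2424]
orientation: [0.0, 0.721, 0.693, 0.0]
ft_force: [0.4, 0.3, 0.6]
grip_width: 0.0855
```

>>> {"method": "arm_command", "body": {"steps": [[[38,-3,4],[0,0,-0.28]],[[38,-2,4],[0,0,-0.28]],[[38,-1,4],[0,0,-0.28]],[[38,0,4],[0,0,-0.28]],[[38,0,4],[0,0,-0.28]],[[38,1,3],[0,0,-0.28]],[[38,2,3],[0,0,-0.28]],[[0,0,0],[0,0,0]],[[0,0,0],[0,0,0]]]}}

```text
t: 13.4
tool_pos: [0.5001, 0.2925, 0.2159]
orientation: [-0.0, 0.658, 0.753, -0.0]
ft_force: [-0.9, -0.7, 0.7]
grip_width: 0.0855
```

```bash
python3 - <<'E'
from h import *
st()
c=shot('wrist','w8.png');s=shot('scene','s8.png');t=shot('top','t8.png')
for nm,c in(('w',c),('s',s),('t',t)):
  for n,z in(('tongs_grip',.052),('tongs_tip',.052),('knob_center',.049),('cover_bar',.2),('tongs_rest',0)):
    for r in eyes.pinpoint(n,c)[:3]:
      if r['conf']>.3: print(nm,n,round(r['conf'],2),np.round(r['point'],1),onz(c,r['point'],z).round(4))
E
```

```text
t 13.4 [0.5001 0.2925 0.2159] xyaw 97.64 z [-0.001 -0.001 -1.   ] F [-0.9  -0.69  0.69] w 0.0855
w knob_center 0.94 [292.6  49.4] [0.608  0.0325 0.049 ]
w knob_center 0.67 [361.8  13.2] [ 0.7268 -0.0601  0.049 ]
w tongs_rest 0.83 [212.8 319.6] [0.5025 0.3006 0.    ]
s tongs_grip 0.64 [271.2 421.3] [0.5088 0.289  0.052 ]
s tongs_tip 0.91 [307.2 433.1] [0.6139 0.3064 0.052 ]
s knob_center 0.79 [300.9 298.7] [0.6137 0.0233 0.049 ]
s cover_bar 0.97 [209.1 161.4] [ 0.5101 -0.2759  0.2   ]
s cover_bar 0.85 [313.9 518.2] [0.7501 0.4198 0.2   ]
s cover_bar 0.75 [170.4 198.1] [ 0.3633 -0.2323  0.2   ]
s tongs_rest 0.76 [286.3 422.4] [0.5055 0.298  0.    ]
t tongs_grip 0.77 [234.6 218.7] [0.5102 0.2937 0.052 ]
t tongs_tip 0.6 [187.9 214.1] [0.6195 0.3094 0.052 ]
t knob_center 0.5 [194.8 333.9] [0.609  0.0301 0.049 ]
t cover_bar 0.94 [335.3 262.9] [0.2963 0.1682 0.2   ]
t cover_bar 0.88 [361.3 478.8] [ 0.256  -0.2505  0.2   ]
t cover_bar 0.65 [221.9 488.6] [ 0.5286 -0.2759  0.2   ]
t tongs_rest 0.86 [243.1 221.5] [0.496  0.2967 0.    ]
t tongs_rest 0.6 [150.6 213.9] [0.7243 0.3256 0.    ]
```

View pics/w8.png

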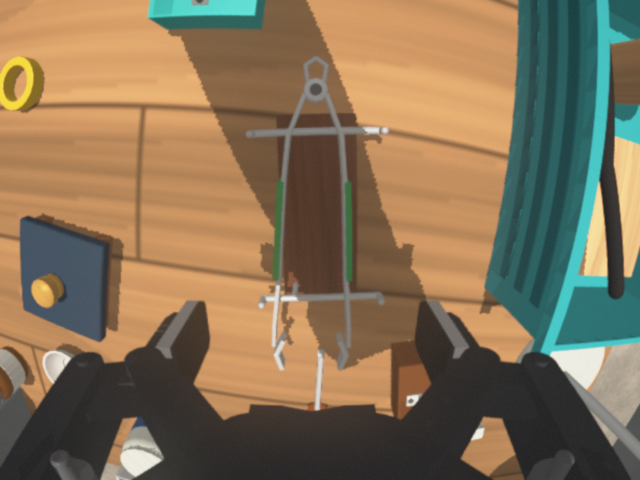

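View pics/s8.png

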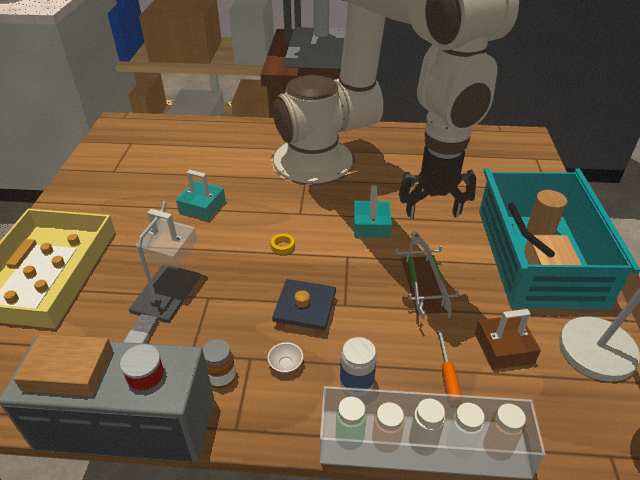

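```bash
python3 - <<'E'
from h import *
c=shot('wrist')
z=.064
P={k:onz(c,(r,q),z) for k,(q,r) in dict(pin=(316,90),Lb=(279,181),Lf=(275,281),Rb=(349,181),Rf=(351,281)).items()}
P['tL']=onz(c,(365,281),.06);P['tR']=onz(c,(365,342),.06)
for k,v in P.items(): print(k,v.round(4))
g=np.mean([P[k] for k in('Lb','Lf','Rb','Rf')],0);print('grip',g.round(4),'len',np.linalg.norm(P['Lb']-P['Lf']))
m=(P['tL']+P['tR'])/2;d=m-P['pin'];print('yaw',np.degrees(np.arctan2(d[1],d[0])),np.linalg.norm(d[:2]))
f=(P['Lf']+P['Rf'])/2;b=(P['Lb']+P['Rb'])/2;d=f-b;print('yawg',np.degrees(np.arctan2(d[1],d[0])))
d=g-P['pin'];print('yawp',np.degrees(np.arctan2(d[1],d[0])),np.linalg.norm(d[:2]))
k=onz(c,(289,47),.062);print('knob top',k.round(4))
t=shot('top','t9.png');r=eyes.regions_of('knob',t)
for q in r[:2]:
  print(q['conf'],q['point'],q['region'].sum(), onz(t,q['point'],.055).round(4))
E
```

```text
pin [0.3987 0.2819 0.064 ]
Lb [0.4685 0.2638 0.064 ]
Lf [0.5483 0.2692 0.064 ]
Rb [0.4616 0.315  0.064 ]
Rf [0.5403 0.3294 0.064 ]
tL [0.6332 0.282  0.06  ]
tR [0.6259 0.3369 0.06  ]
grip [0.5047 0.2944 0.064 ] len 0.08000147769647416
yaw 6.800758153305819 0.2324490621434883
yawg 7.130925484712661
yawp 6.695490330907896 0.10669617367509542
knob top [0.5965 0.0404 0.062 ]
0.56 [195.9, 337.8] 140 [0.6054 0.0212 0.055 ]
```

The tongs' grips are at wrist (278,231) and (349,231). The grip centre is about (0.5055, 0.293) and the yaw 7°. Descending.

>>> {"method": "arm_command", "body": {"steps": [[[0,2,30],[0,0,0.1]],[[0,2,35],[0,0,0]],[[0,1,35],[0,0,0]],[[0,0,30],[0,0,0]],[[0,0,20],[0,0,0]],[[0,0,10],[0,0,0]],[[0,0,0],[0,0,0]],[[0,0,0],[0,0,0]]]}}

```text
t: 15.25
tool_pos: [0.5059, 0.2928, 0.0574]
orientation: [0.0, 0.662, 0.749, 0.001]
ft_force: [-0.5, -0.0, 0.1]
grip_width: 0.0855
```

```bash
python3 - <<'E'
from h import *
st()
c=shot('wrist','w10.png')
E
```

```text
t 15.25 [0.5059 0.2928 0.0574] xyaw 97.05 z [ 0.001  0.001 -1.   ] F [-0.5  -0.    0.06] w 0.0855
```

View pics/w10.png

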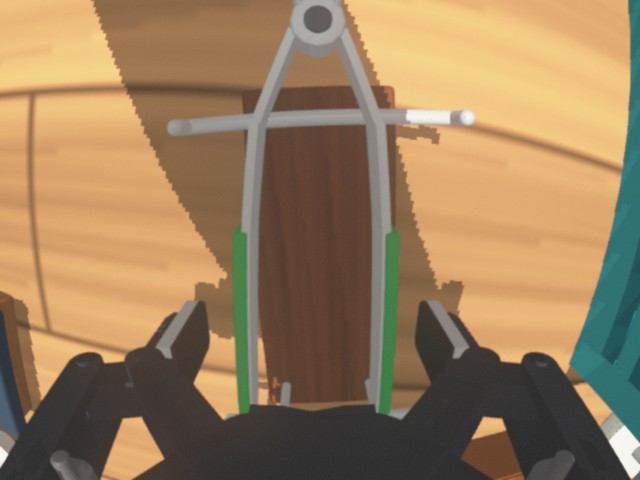

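>>> {"method": "arm_command", "body": {"jaw": -0.3, "steps": [[[0,0,2],[0,0,0]],[[0,0,0],[0,0,0]],[[0,0,0],[0,0,0]],[[0,0,0],[0,0,0]],[[0,0,0],[0,0,0]],[[0,0,0],[0,0,0]]]}}

```text
t: 15.9
tool_pos: [0.506, 0.2929, 0.0551]
orientation: [0.0, 0.662, 0.749, 0.001]
ft_force: [1.0, 0.6, 5.5]
grip_width: 0.0555
```

>>> {"method": "arm_command", "body": {"jaw": -0.32, "steps": [[[0,0,-5],[0,0,0]],[[0,0,-10],[0,0,0]],[[0,0,-15],[0,0,0]],[[0,0,-20],[0,0,0]],[[0,0,-15],[0,0,0]],[[0,0,0],[0,0,0]],[[0,0,0],[0,0,0]]]}}

```text
t: 16.6
tool_pos: [0.5056, 0.2926, 0.1195]
orientation: [0.0, 0.662, 0.749, 0.0]
ft_force: [-0.7, 1.1, -1.9]
grip_width: 0.0561
```

```bash
python3 - <<'E'
from h import *
st()
c=shot('wrist','w11.png'); s=shot('scene','s11.png')
for n in('tongs_tip','tongs_grip'):
  for nm,x in(('w',c),('s',s)):
    for r in eyes.pinpoint(n,x)[:2]: print(n,nm,r['conf'],r['point'],onz(x,r['point'],.117).round(4))
cv2.imwrite('pics/c11.png',np.hstack([cv2.resize(s['image'][180:330,360:480,::-1],None,fx=3.2,fy=3.2,interpolation=cv2.INTER_CUBIC),c['image'][:,120:520,::-1]]))
E
```

```text
t 16.6 [0.5056 0.2926 0.1195] xyaw 97.05 z [ 0.  0. -1.] F [-0.74  1.1  -1.92] w 0.0561
tongs_tip w 0.27 [461.4, 150.4] [0.6064 0.2167 0.117 ]
tongs_tip s 0.94 [280.1, 438.4] [0.5976 0.3097 0.117 ]
tongs_tip s 0.25 [247.2, 168.9] [ 0.5389 -0.2672  0.117 ]
tongs_grip s 0.93 [248.5, 424.5] [0.5041 0.2883 0.117 ]
tongs_grip s 0.37 [246.4, 281.9] [ 0.519  -0.0212  0.117 ]
```

View pics/c11.png

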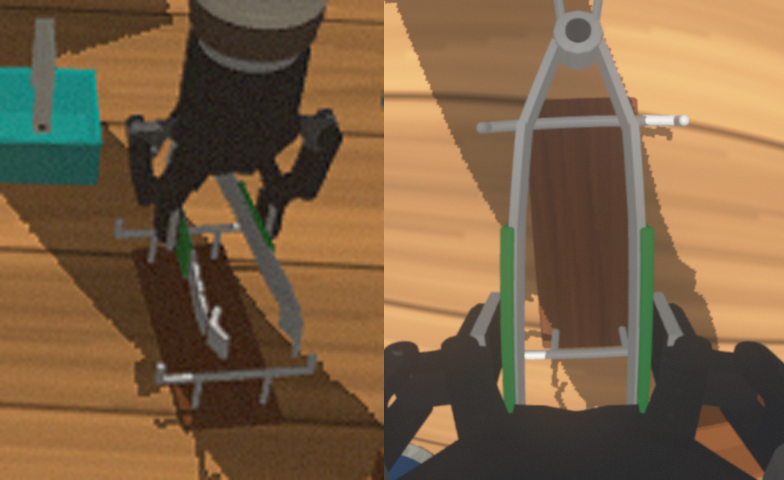

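```bash
python3 - <<'E'
from h import *
t=shot('top','t12.png'); s=shot('scene','s12.png'); w=shot('wrist','w12.png')
def cr(i,r,c,h,wd,k): return cv2.resize(i['image'][r:r+h,c:c+wd,::-1],None,fx=k,fy=k,interpolation=cv2.INTER_CUBIC)
cv2.imwrite('pics/c12.png',np.hstack([cr(s,220,390,100,80,5),cr(t,150,170,100,80,5)]))
g=np.array([.5056,.2935,.1165]);u=np.array([np.cos(np.radians(7)),np.sin(np.radians(7)),0])
for n,k in(('tip',.115),('grip',0),('pin',-.11)): print(n,'s',proj(s,g+u*k),'t',proj(t,g+u*k),'w',proj(w,g+u*k+[0,0,.012]))
E
```

```text
tip s [288.1816182  438.24934693] t [181.50660755 208.88609466] w [517.05155752 312.22476262]
grip s [249.25284939 426.92618756] t [233.03561021 212.81401362] w [350.22760018 313.01851489]
pin s [216.98695303 417.54104906] t [283.65182268 216.67235301] w [ 12.55333362 313.99226484]
```

View pics/c12.png

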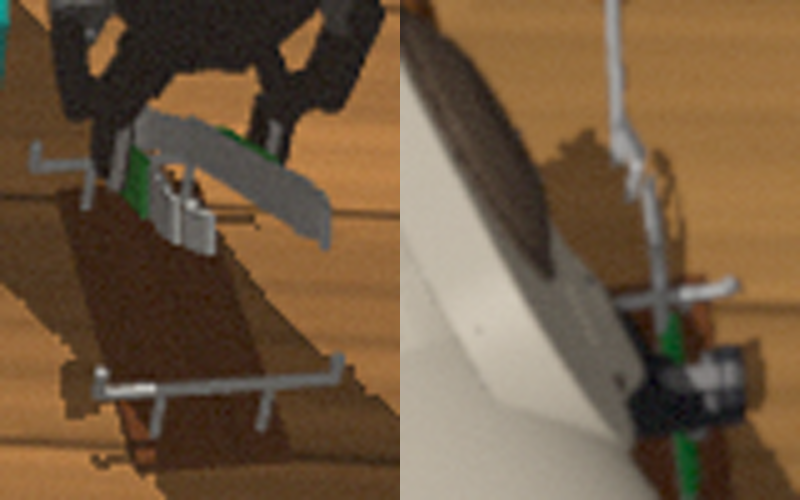

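View pics/w12.png

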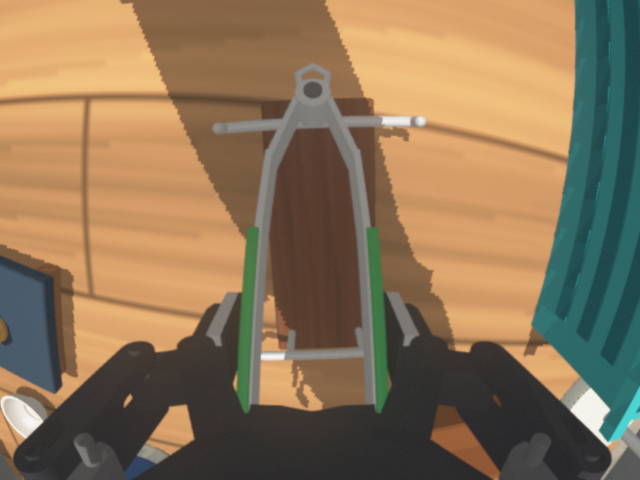

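The tongs are slowly tilting tail-down in the light grip. In the wrist view the pin went from row 30 to row 90 in 0.2 s. I work out the tilt before setting them back on the rest.

```bash
python3 - <<'E'
from h import *
from scipy.optimize import minimize_scalar
st()
w=shot('wrist','w13.png')
g=np.array([.5056,.2935,.1165]);u=np.array([np.cos(np.radians(7)),np.sin(np.radians(7)),0])
for p in range(0,41,5):
    a=np.radians(p);d=u*np.cos(a)+np.array([0,0,np.sin(a)]);n=-u*np.sin(a)+np.array([0,0,np.cos(a)])
    print(p,proj(w,g-d*.11+n*.012).round())
E
```

```text
t 17.05 [0.5053 0.2925 0.119 ] xyaw 97.05 z [-0. -0. -1.] F [-0.95  0.31 -1.19] w 0.0564
0 [ 12. 314.]
5 [ 19. 314.]
10 [ 28. 314.]
15 [ 37. 313.]
20 [ 47. 313.]
25 [ 58. 313.]
30 [ 69. 313.]
35 [ 81. 313.]
40 [ 93. 313.]
```

View pics/w13.png

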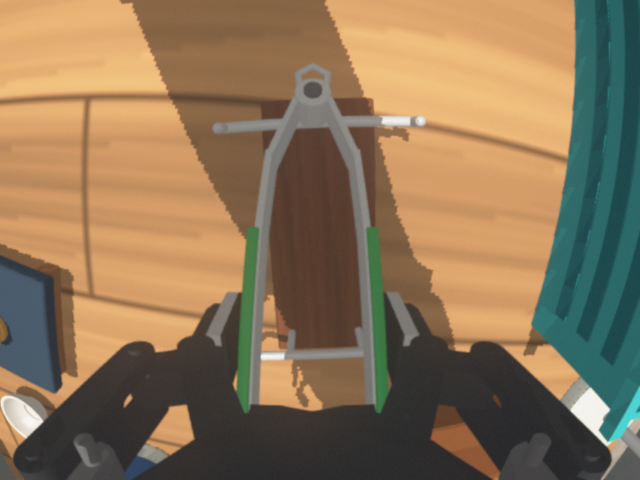

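>>> {"method": "arm_command", "body": {"steps": [[[0,0,8],[0,0,0]],[[0,0,10],[0,0,0]],[[0,0,12],[0,0,0]],[[0,0,12],[0,0,0]],[[0,0,12],[0,0,0]],[[0,0,9],[0,0,0]],[[0,0,0],[0,0,0]],[[0,0,0],[0,0,0]]]}}

```text
t: 17.9
tool_pos: [0.5053, 0.2925, 0.0561]
orientation: [-0.0, 0.662, 0.749, -0.0]
ft_force: [0.5, -0.7, -1.0]
grip_width: 0.0564
```

```bash
python3 - <<'E'
from h import *
st()
w=shot('wrist','w14.png')
E
```

```text
t 17.9 [0.5053 0.2925 0.0561] xyaw 97.06 z [-0.001 -0.    -1.   ] F [ 0.45 -0.74 -1.02] w 0.0564
```

View pics/w14.png

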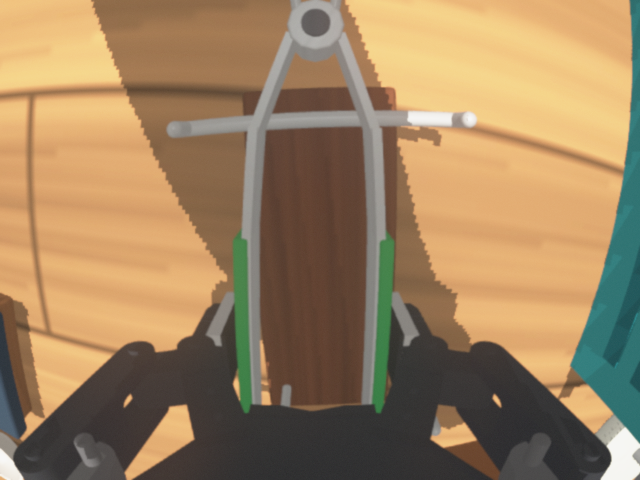

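Level on the rest again. The pads bite at their front edge because the grips diverge towards the tips, so I regrip about 10 mm further back and a little tighter.

>>> {"method": "arm_command", "body": {"jaw": -0.8, "steps": [[[0,0,0],[0,0,0]],[[0,0,0],[0,0,0]],[[0,0,0],[0,0,0]],[[0,-5,0],[0,0,0]],[[0,-5,0],[0,0,0]],[[0,0,0],[0,0,0]],[[0,0,0],[0,0,0]]]}}

```text
t: 18.65
tool_pos: [0.4954, 0.2913, 0.0564]
orientation: [0.0, 0.662, 0.749, 0.0]
ft_force: [-0.1, 0.4, 0.1]
grip_width: 0.0769
```

```bash
python3 - <<'E'
from h import *
st()
w=shot('wrist','w15.png')
E
```

```text
t 18.65 [0.4954 0.2913 0.0564] xyaw 97.06 z [ 0.  0. -1.] F [-0.13  0.42  0.09] w 0.0769
```

View pics/w15.png

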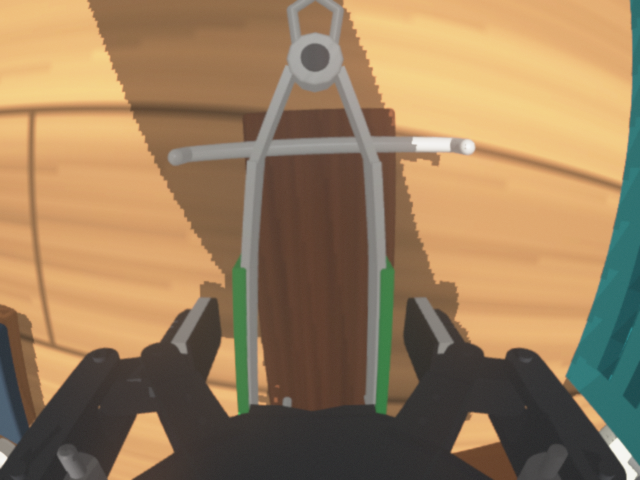

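```bash
python3 - <<'E'
from h import *
w=shot('wrist')
u=np.array([np.cos(np.radians(7)),np.sin(np.radians(7)),0])
P=onz(w,(57,315),.064);print(P,P+u*.11)
for q in((262,238),(262,388)): p=onz(w,q,.064);print(p,p+u*.04)
# sanity with image w10: pin (318,18) there TCP .5059
E
```

```text
[0.40014044 0.28098368 0.064     ] [0.50932052 0.29438931 0.064     ]
[0.46661978 0.26411067 0.064     ] [0.50632162 0.26898545 0.064     ]
[0.46057833 0.31260818 0.064     ] [0.50028018 0.31748295 0.064     ]
```

>>> {"method": "arm_command", "body": {"jaw": -0.26, "steps": [[[0,0,0],[0,0,0]],[[0,0,0],[0,0,0]],[[0,0,0],[0,0,0]],[[0,0,0],[0,0,0]],[[0,0,-7],[0,0,0]],[[0,0,-8],[0,0,0]],[[0,0,0],[0,0,0]],[[0,0,0],[0,0,0]]]}}

```text
t: 19.55
tool_pos: [0.4956, 0.2914, 0.0714]
orientation: [0.0, 0.662, 0.749, 0.0]
ft_force: [0.0, -0.1, -1.6]
grip_width: 0.0537
```

```bash
cat > pitch.py <<'E'
from h import *
import sys
s=st(); w=shot('wrist',sys.argv[1])
# fit pin hole circle: dark disc inside gray ring near col 315
g=cv2.cvtColor(w['image'],cv2.COLOR_RGB2GRAY)[:260,270:360]
c=cv2.HoughCircles(cv2.GaussianBlur(g,(3,3),0),cv2.HOUGH_GRADIENT,1,20,param1=80,param2=14,minRadius=8,maxRadius=35)
print(None if c is None else c[0][:3]+[270,0,0])
u=np.array([np.cos(np.radians(7)),np.sin(np.radians(7)),0]);X=q2R(s['orientation']).as_matrix()
u=X[:,1];gr=s['tool_pos']+u*float(sys.argv[2])+np.array([0,0,-.004])
for p in range(-15,41,5):
    a=np.radians(p);d=u*np.cos(a)+np.array([0,0,np.sin(a)]);n=-u*np.sin(a)+np.array([0,0,np.cos(a)])
    print(p,proj(w,gr-d*.11+n*.012).round(),end=' ')
E
python3 pitch.py w16.png .011
```

```text
t 19.55 [0.4956 0.2914 0.0714] xyaw 97.05 z [ 0.  0. -1.] F [ 0.02 -0.14 -1.58] w 0.0537
[[314.5         54.5         14.60000038]
 [316.5         25.5         24.29999924]]
-15 [ 50. 310.] -10 [ 45. 310.] -5 [ 45. 310.] 0 [ 47. 310.] 5 [ 51. 310.] 10 [ 57. 310.] 15 [ 65. 311.] 20 [ 73. 311.] 25 [ 83. 311.] 30 [ 93. 311.] 35 [103. 311.] 40 [115. 311.]
```

View pics/w16.png

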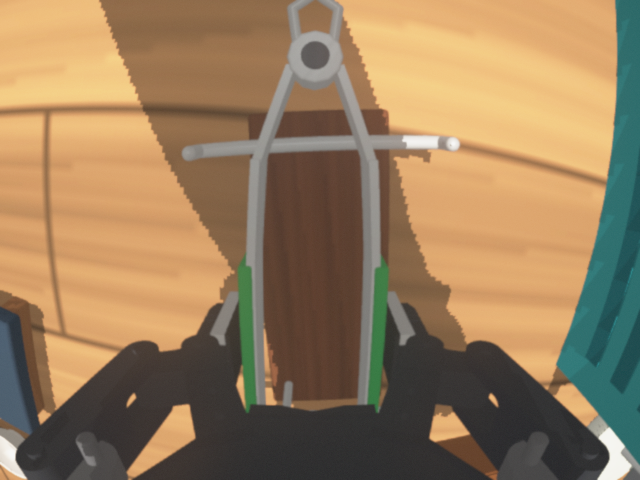

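>>> {"method": "arm_command", "body": {"steps": [[[0,0,-5],[0,0,0]],[[0,0,-10],[0,0,0]],[[0,0,-10],[0,0,0]],[[0,0,0],[0,0,0]],[[0,0,0],[0,0,0]],[[0,0,0],[0,0,0]]]}}

```text
t: 20.2
tool_pos: [0.4954, 0.2913, 0.0961]
orientation: [-0.0, 0.662, 0.749, -0.0]
ft_force: [0.1, 0.6, -1.9]
grip_width: 0.0541
```

```bash
python3 pitch.py w17.png .011 | head -4
```

```text
t 20.2 [0.4954 0.2913 0.0961] xyaw 97.05 z [-0. -0. -1.] F [ 0.1   0.56 -1.94] w 0.0541
[[314.5         54.5         14.60000038]
 [319.5         26.5         26.60000038]]
-15 [ 50. 310.] -10 [ 45. 310.] -5 [ 45. 310.] 0 [ 47. 310.] 5 [ 51. 310.] 10 [ 57. 310.] 15 [ 65. 311.] 20 [ 73. 311.] 25 [ 83. 311.] 30 [ 93. 311.] 35 [104. 311.] 40 [115. 311.]
```

```bash
python3 - <<'E'
from h import *
t=shot('top','t18.png');s=shot('scene','s18.png')
def cr(i,r,c,h,w,k): return cv2.resize(i['image'][r:r+h,c:c+w,::-1],None,fx=k,fy=k,interpolation=cv2.INTER_CUBIC)
cv2.imwrite('pics/c18.png',np.hstack([cr(s,265,260,80,80,5),cr(t,160,295,80,80,5)]))
def solid(cx,cy,z0=.036):
    # knob profile points: foot r14, head r16 from 12..22, top at 26 r~12
    P=[]
    for r,z in((14,0),(16,12),(16,22),(12,26)):
        for a in np.linspace(0,2*np.pi,48): P.append([cx+r/1e3*np.cos(a),cy+r/1e3*np.sin(a),z0+z/1e3])
    return np.array(P)
for c,r0,c0,nm in((s,265,260,'s'),(t,160,295,'t')):
    im=c['image'][r0:r0+80,c0:c0+80].astype(int); m=((im[...,0]-im[...,2])>60)
    n,l,stt,cen=cv2.connectedComponentsWithStats(m.astype(np.uint8))
    for i in range(1,n):
        if 60<stt[i,4]<600: print(nm,stt[i],cen[i]+[c0,r0])
for c,nm in((s,'s'),(t,'t')):
    hull=cv2.convexHull(np.array([proj(c,p)[::-1] for p in solid(.603,.03)],np.float32));M=cv2.moments(hull);print(nm,'pred for .603,.03',M['m10']/M['m00'],M['m01']/M['m00'],M['m00'])
E
```

```text
s [ 35  26  14  16 193] [301.64766839 298.21761658]
t [ 34  30  13  13 144] [334.97916667 195.95833333]
s pred for .603,.03 302.3016449835258 297.43745887610874 215.1306373984553
t pred for .603,.03 333.9461281347367 197.00659432596578 159.24246451328509
```

View pics/c18.png

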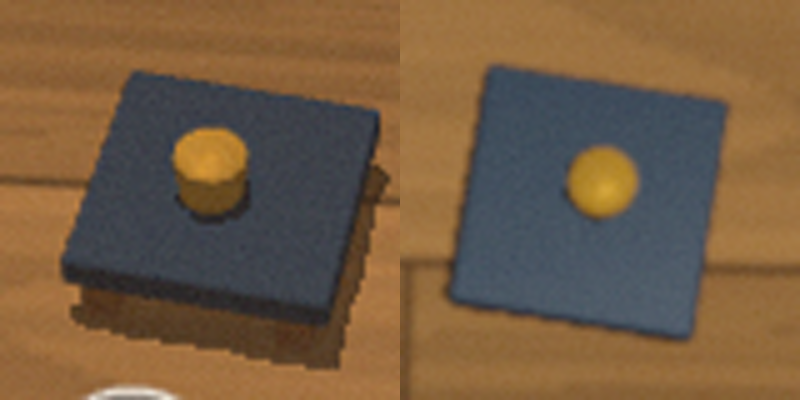

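The tongs now hold level: the pin stays at row 54.5. The knob is upright at about (0.605, 0.028). I carry them over with the tips well above the knob.

>>> {"method": "arm_command", "body": {"steps": [[[0,0,-8],[0,0,0]],[[-4,-1,-10],[0,0,0]],[[-10,-2,-8],[0,0,0]],[[-18,-3,-4],[0,0,0]],[[-24,-4,0],[0,0,0]],[[-28,-5,0],[0,0,0]],[[-28,-5,0],[0,0,0]],[[-28,-5,0],[0,0,0]],[[-28,-5,0],[0,0,0]],[[-28,-5,0],[0,0,0]]]}}

```text
t: 21.35
tool_pos: [0.4842, 0.0902, 0.1267]
orientation: [0.0, 0.663, 0.749, 0.0]
ft_force: [-0.2, -0.5, -2.1]
grip_width: 0.054
```

>>> {"method": "arm_command", "body": {"steps": [[[-28,-5,0],[0,0,0]],[[-24,-4,0],[0,0,0]],[[-16,-3,0],[0,0,0]],[[-8,-2,0],[0,0,0]],[[-3,-1,0],[0,0,0]],[[0,0,0],[0,0,0]],[[0,0,0],[0,0,0]]]}}

```text
t: 22.05
tool_pos: [0.4797, 0.0127, 0.1263]
orientation: [-0.0, 0.662, 0.749, 0.0]
ft_force: [-0.1, -0.2, -1.3]
grip_width: 0.0539
```

```bash
python3 pitch.py w19.png .011 ; python3 - <<'E'
from h import *
t=shot('top','t19.png');s=shot('scene','s19.png')
def cr(i,r,c,h,w,k): return cv2.resize(i['image'][r:r+h,c:c+w,::-1],None,fx=k,fy=k,interpolation=cv2.INTER_CUBIC)
cv2.imwrite('pics/c19.png',np.hstack([cr(s,240,250,100,80,5),cr(t,150,295,100,80,5)]))
for n in('tongs_tip','knob_center'):
  for nm,x in(('t',t),('s',s)):
    for r in eyes.pinpoint(n,x)[:2]: print(n,nm,r['conf'],r['point'],onz(x,r['point'],.12 if n[0]=='t' else .049).round(4))
E
```

```text
t 22.05 [0.4797 0.0127 0.1263] xyaw 97.08 z [ 0.  0. -1.] F [-0.13 -0.18 -1.25] w 0.0539
[[314.5         59.5         28.79999924]
 [311.5         26.5         25.20000076]
 [294.5        112.5         28.89999962]]
-15 [ 50. 310.] -10 [ 45. 310.] -5 [ 45. 310.] 0 [ 47. 310.] 5 [ 51. 310.] 10 [ 57. 310.] 15 [ 65. 311.] 20 [ 73. 311.] 25 [ 83. 311.] 30 [ 93. 311.] 35 [103. 311.] 40 [115. 311.] tongs_tip t 0.64 [225.6, 481.4] [ 0.5327 -0.2873  0.12  ]
tongs_tip s 0.8 [272.7, 299.8] [0.5994 0.0261 0.12  ]
knob_center s 0.72 [298.3, 301.7] [0.6059 0.029  0.049 ]
```

View pics/c19.png

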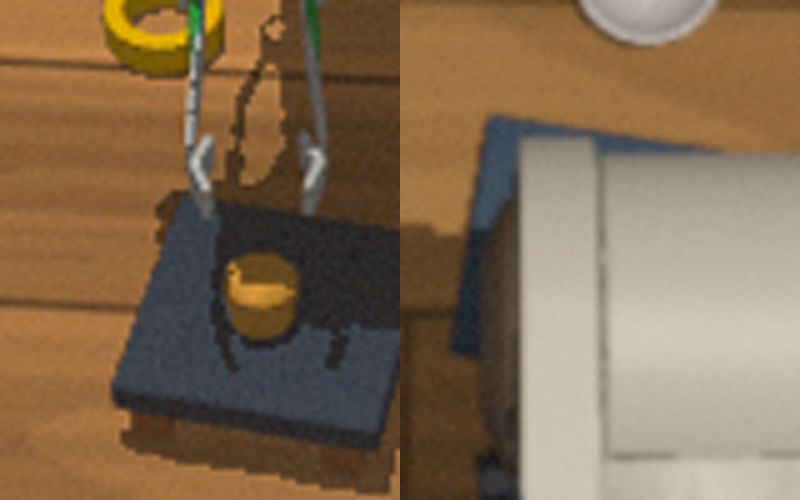

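View pics/w19.png

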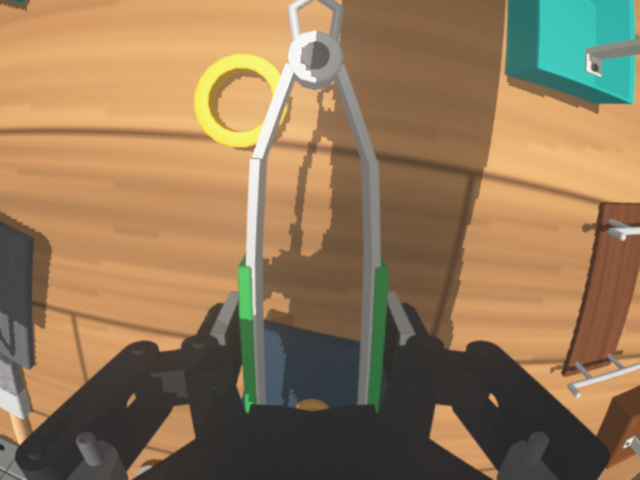

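```bash
python3 - <<'E'
from h import *
s=shot('scene');S=st();X=q2R(S['orientation']).as_matrix();u=X[:,1]
for L in(.116,.126,.136):
  p=S['tool_pos']+u*L+[0,0,-.0044];print(L,p.round(4),((proj(s,p)+.5-[240,250])*5).round(1)[::-1])
# full tips: end points (front ends) prediction
for L in(.126-.016,.126+.016):
  for dy in(-.018,.018):
    for dz in(-.008,.008):
      p=S['tool_pos']+u*L+X[:,0]*dy+[0,0,-.0044+dz];print(L,dy,dz,((proj(s,p)+.5-[240,250])*5).round(0)[::-1])
im=s['image'][240:340,250:330,::-1];im=cv2.resize(im[20:60,30:75],None,fx=14,fy=14,interpolation=cv2.INTER_CUBIC);cv2.imwrite('pics/c20.png',im)
E
```

```text
t 22.45 [0.4797 0.0125 0.1262] xyaw 97.08 z [-0.  0. -1.] F [-0.66  0.03 -0.5 ] w 0.0539
0.116 [0.5948 0.0268 0.1218] [254.1 155.1]
0.126 [0.6047 0.028  0.1218] [254.8 172.4]
0.136 [0.6146 0.0293 0.1218] [255.4 189.9]
0.11 -0.018 -0.008 [211. 160.]
0.11 -0.018 0.008 [210. 133.]
0.11 0.018 -0.008 [297. 157.]
0.11 0.018 0.008 [297. 130.]
0.14200000000000002 -0.018 -0.008 [212. 216.]
0.14200000000000002 -0.018 0.008 [211. 188.]
0.14200000000000002 0.018 -0.008 [300. 212.]
0.14200000000000002 0.018 0.008 [300. 185.]
```

View pics/c20.png

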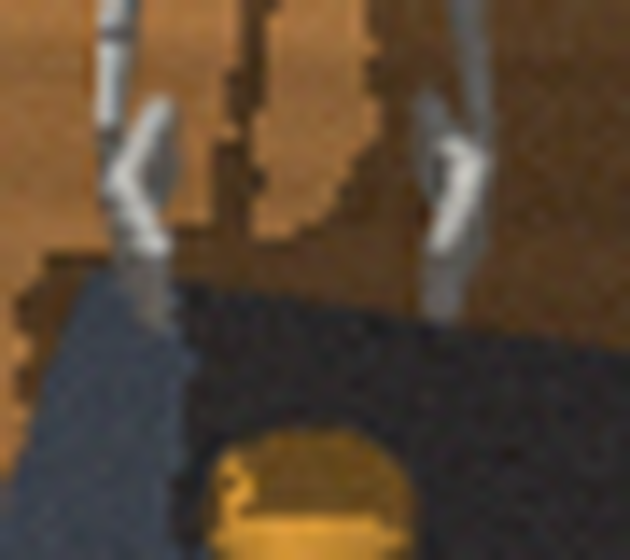

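The tips are level and bracket the knob. Observed and predicted tip positions agree within 1–2 mm, so I descend in two stages.

>>> {"method": "arm_command", "body": {"steps": [[[0,0,4],[0,0,0]],[[0,0,8],[0,0,0]],[[0,0,10],[0,0,0]],[[0,0,8],[0,0,0]],[[0,0,4],[0,0,0]],[[0,0,0],[0,0,0]],[[0,0,0],[0,0,0]]]}}

```text
t: 23.15
tool_pos: [0.4797, 0.0123, 0.0924]
orientation: [0.0, 0.662, 0.749, 0.0]
ft_force: [-0.4, 0.6, -0.7]
grip_width: 0.0539
```

```bash
python3 - <<'E'
from h import *
S=st();s=shot('scene','s21.png');w=shot('wrist','w21.png');X=q2R(S['orientation']).as_matrix();u=X[:,1]
im=cv2.resize(s['image'][265:315,275:330,::-1],None,fx=12,fy=12,interpolation=cv2.INTER_CUBIC)
def dot(p,c):
    q=((proj(s,p)+.5-[265,275])*12)[::-1];cv2.circle(im,(int(q[0]),int(q[1])),3,c,-1)
for a in np.linspace(0,6.28,40): dot([.605+.016*np.cos(a),.028+.016*np.sin(a),.058],(0,0,255)); dot([.605+.014*np.cos(a),.028+.014*np.sin(a),.036],(0,255,0))
p=S['tool_pos']+u*.126+[0,0,-.0044];dot(p,(255,0,255));dot(p+[0,0,-.008],(255,0,255));print(p)
cv2.imwrite('pics/c21.png',im)
E
```

```text
t 23.15 [0.4797 0.0123 0.0924] xyaw 97.05 z [ 0. -0. -1.] F [-0.42  0.62 -0.72] w 0.0539
[0.60478004 0.02772752 0.08797635]
```

View pics/c21.png

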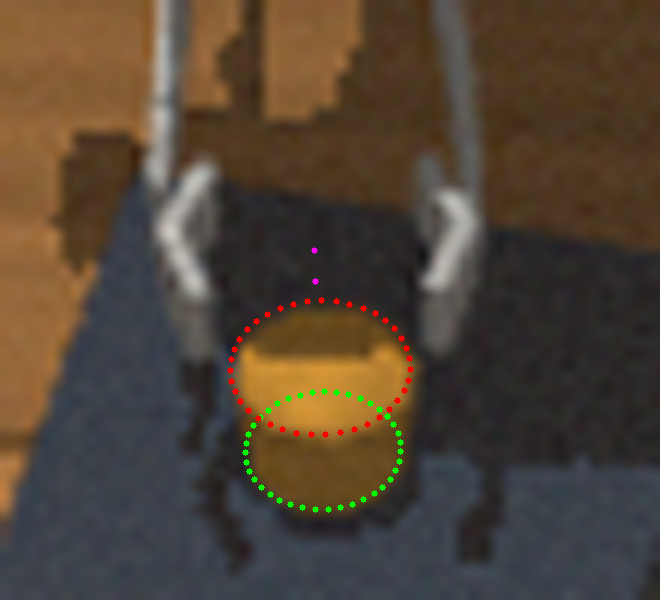

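View pics/w21.png

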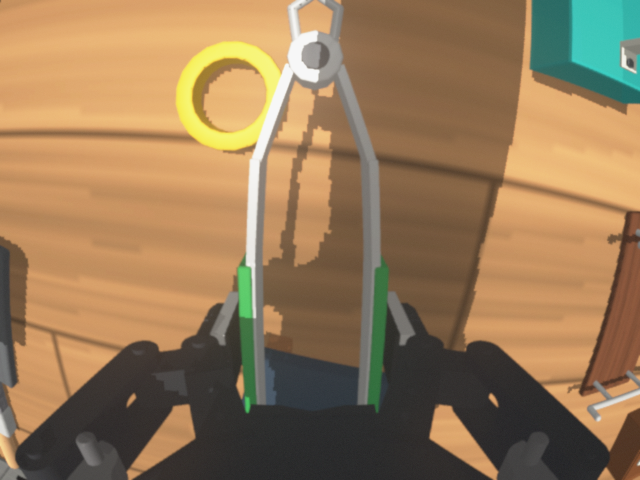

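>>> {"method": "arm_command", "body": {"steps": [[[1.5,1.5,0],[0,0,0]],[[0,0,4],[0,0,0]],[[0,0,8],[0,0,0]],[[0,0,8],[0,0,0]],[[0,0,8],[0,0,0]],[[0,0,5],[0,0,0]],[[0,0,2],[0,0,0]],[[0,0,0],[0,0,0]],[[0,0,0],[0,0,0]]]}}

```text
t: 24.15
tool_pos: [0.4811, 0.0139, 0.0575]
orientation: [0.0, 0.662, 0.749, 0.0]
ft_force: [0.2, 0.6, -0.4]
grip_width: 0.0542
```

```bash
python3 - <<'E'
from h import *
S=st();s=shot('scene','s22.png');w=shot('wrist','w22.png')
im=cv2.resize(s['image'][265:315,275:330,::-1],None,fx=9,fy=9,interpolation=cv2.INTER_CUBIC)
cv2.imwrite('pics/c22.png',np.hstack([im,w['image'][0:450,180:460,::-1]]))
E
```

```text
t 24.15 [0.4811 0.0139 0.0575] xyaw 97.05 z [ 0.  0. -1.] F [ 0.18  0.56 -0.39] w 0.0542
```

View pics/c22.png

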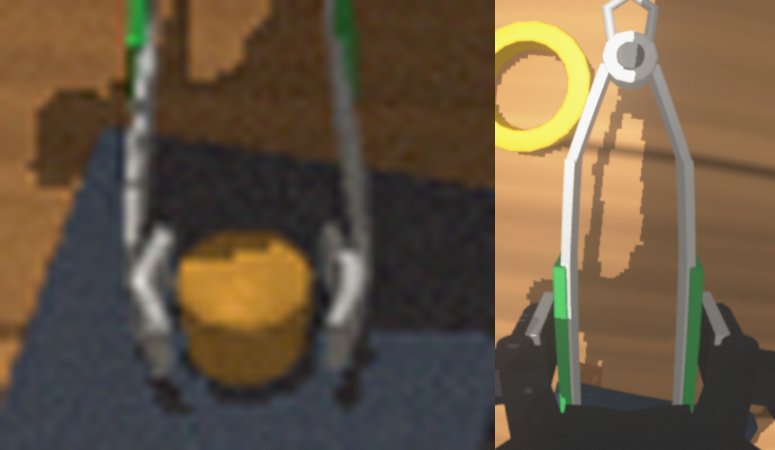

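The knob sits between the tips, centred. Closing gradually.

>>> {"method": "arm_command", "body": {"jaw": -0.15, "steps": [[[0,0,0],[0,0,0]],[[0,0,0],[0,0,0]],[[0,0,0],[0,0,0]]]}}

```text
t: 24.55
tool_pos: [0.481, 0.014, 0.0574]
orientation: [0.0, 0.662, 0.749, 0.0]
ft_force: [-0.0, -0.3, -1.5]
grip_width: 0.0491
```

>>> {"method": "arm_command", "body": {"jaw": 0.0, "steps": [[[0,0,0],[0,0,0]],[[0,0,0],[0,0,0]],[[0,0,0],[0,0,0]],[[0,0,0],[0,0,0]]]}}

```text
t: 24.95
tool_pos: [0.4811, 0.014, 0.0574]
orientation: [0.0, 0.662, 0.749, 0.0]
ft_force: [-0.5, 0.3, 1.5]
grip_width: 0.0465
```

>>> {"method": "arm_command", "body": {"jaw": 0.3, "steps": [[[0,0,0],[0,0,0]],[[0,0,0],[0,0,0]],[[0,0,0],[0,0,0]],[[0,0,0],[0,0,0]]]}}

```text
t: 25.35
tool_pos: [0.4811, 0.014, 0.0574]
orientation: [0.0, 0.662, 0.749, 0.0]
ft_force: [-0.4, 1.3, 0.8]
grip_width: 0.0466
```

```bash
python3 - <<'E'
from h import *
S=st();s=shot('scene','s23.png');w=shot('wrist','w23.png')
im=cv2.resize(s['image'][265:315,275:330,::-1],None,fx=9,fy=9,interpolation=cv2.INTER_CUBIC)
cv2.imwrite('pics/c23.png',np.hstack([im,w['image'][0:450,180:460,::-1]]))
E
```

```text
t 25.35 [0.4811 0.014  0.0574] xyaw 97.06 z [ 0.  0. -1.] F [-0.38  1.3   0.8 ] w 0.0466
```

View pics/c23.png

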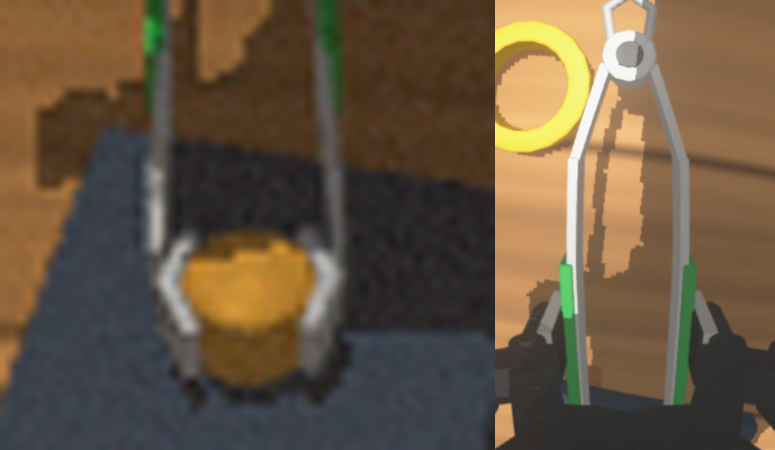

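Pinched: the width stopped at 46.6 mm, which fits a 32 mm round at this grip position. Lifting slowly.

>>> {"method": "arm_command", "body": {"jaw": 0.6, "steps": [[[0,0,0],[0,0,0]],[[0,0,-2],[0,0,0]],[[0,0,-4],[0,0,0]],[[0,0,-6],[0,0,0]],[[0,0,-8],[0,0,0]],[[0,0,0],[0,0,0]],[[0,0,0],[0,0,0]]]}}

```text
t: 26.15
tool_pos: [0.4812, 0.0139, 0.0776]
orientation: [0.0, 0.662, 0.749, 0.0]
ft_force: [0.0, -0.4, -2.8]
grip_width: 0.0467
```

```bash
python3 - <<'E'
from h import *
S=st();s=shot('scene','s24.png');w=shot('wrist','w24.png')
im=cv2.resize(s['image'][255:305,275:330,::-1],None,fx=9,fy=9,interpolation=cv2.INTER_CUBIC)
cv2.imwrite('pics/c24.png',np.hstack([im,w['image'][0:450,180:460,::-1]]))
E
```

```text
t 26.15 [0.4812 0.0139 0.0776] xyaw 97.05 z [ 0.001 -0.    -1.   ] F [ 0.04 -0.4  -2.8 ] w 0.0467
```

View pics/c24.png

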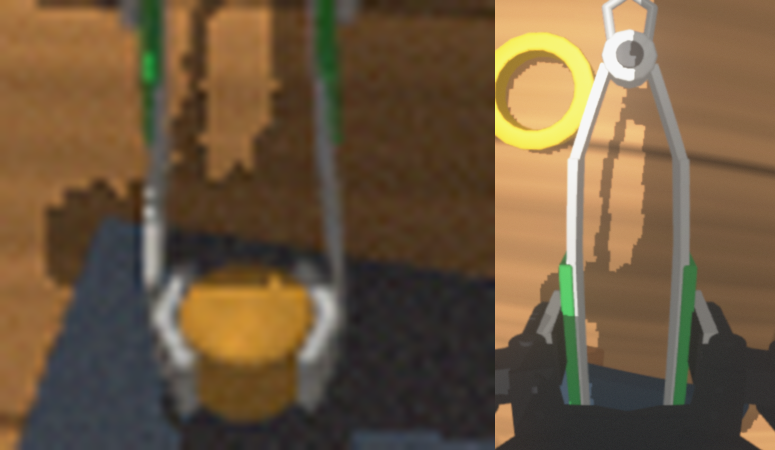

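The knob lifts with the tongs and stays upright and level. On up to height.

>>> {"method": "arm_command", "body": {"steps": [[[0,0,-4],[0,0,0]],[[0,0,-8],[0,0,0]],[[0,0,-12],[0,0,0]],[[0,0,-14],[0,0,0]],[[0,0,-14],[0,0,0]],[[0,0,-8],[0,0,0]],[[0,0,-4],[0,0,0]],[[0,0,0],[0,0,0]],[[0,0,0],[0,0,0]],[[0,0,0],[0,0,0]]]}}

```text
t: 27.25
tool_pos: [0.4807, 0.0139, 0.1406]
orientation: [-0.0, 0.662, 0.749, -0.0]
ft_force: [-0.3, 1.0, -1.7]
grip_width: 0.0465
```

>>> {"method": "arm_command", "body": {"steps": [[[0,0,0],[0,0,0]],[[0,0,0],[0,0,0]],[[0,0,0],[0,0,0]],[[0,0,0],[0,0,0]],[[0,0,0],[0,0,0]]]}}

```text
t: 27.75
tool_pos: [0.481, 0.014, 0.1413]
orientation: [-0.0, 0.662, 0.749, -0.0]
ft_force: [0.2, 0.3, -1.3]
grip_width: 0.0465
```

```bash
python3 pitch.py w25.png .011; python3 - <<'E'
from h import *
S=st();s=shot('scene','s25.png');X=q2R(S['orientation']).as_matrix();u=X[:,1]
im=s['image'][:,:,::-1]
cv2.imwrite('pics/c25.png',np.hstack([cv2.resize(im[235:285,275:325],None,fx=8,fy=8,interpolation=cv2.INTER_CUBIC),cv2.resize(im[180:280,130:230],None,fx=4,fy=4,interpolation=cv2.INTER_CUBIC)]))
for r in eyes.pinpoint('knob_center',s)[:2]: print(r)
print(proj(s,S['tool_pos']+u*.126+[0,0,-.0084]))
E
```

```text
t 27.75 [0.481  0.014  0.1413] xyaw 97.05 z [-0.  0. -1.] F [ 0.23  0.26 -1.27] w 0.0465
[[313.5         57.5         27.5       ]
 [296.5        111.5         27.70000076]
 [310.5         22.5         21.79999924]]
-15 [ 50. 310.] -10 [ 45. 310.] -5 [ 45. 310.] 0 [ 47. 310.] 5 [ 51. 310.] 10 [ 57. 310.] 15 [ 65. 311.] 20 [ 73. 311.] 25 [ 83. 311.] 30 [ 93. 311.] 35 [103. 311.] 40 [115. 311.] t 27.8 [0.481  0.014  0.1413] xyaw 97.05 z [-0.  0. -1.] F [ 0.    0.13 -2.99] w 0.0462
{'point': [275.7, 298.4], 'conf': 0.73}
{'point': [347.8, 132.5], 'conf': 0.62}
[270.65280919 300.94085713]
```

View pics/c25.png

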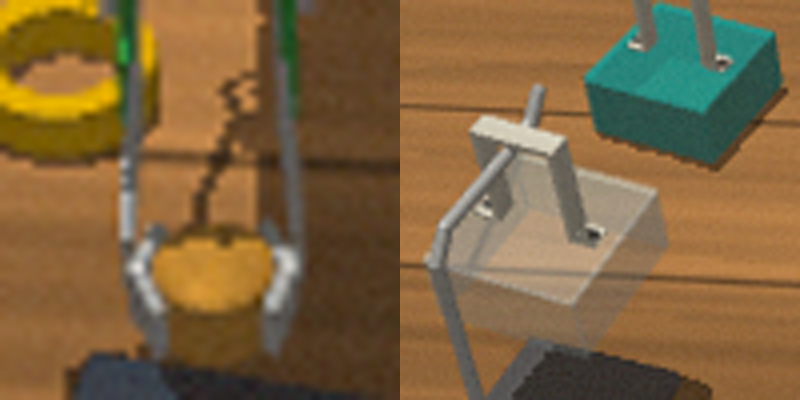

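View pics/w25.png

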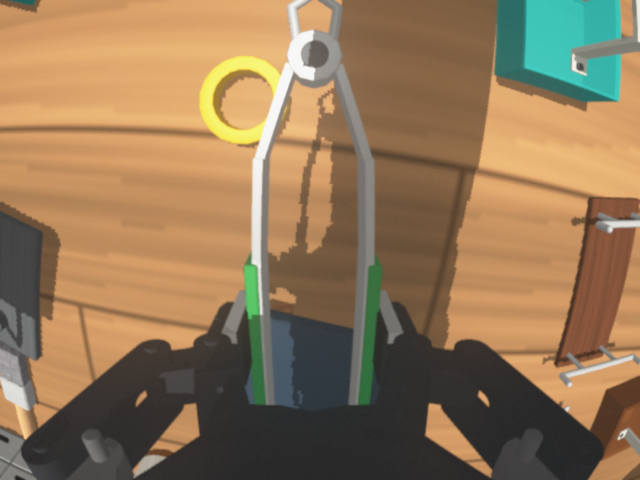

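The knob is upright in the tips at scene (302,270). Its centre is at about 0.13 m, the tongs are level, and the cover hangs upright on the hook. Handing in.

```bash
python3 -c "
from h import *
st();print(env.close_job());st()"
```

```text
t 27.9 [0.481  0.014  0.1413] xyaw 97.05 z [ 0.  0. -1.] F [ 0.66 -0.34 -3.1 ] w 0.0466
the job is handed in; nothing more can be done
None
the job is handed in; nothing more can be done
```

The dust cover is on the hook and let go. The knob is held up in the tongs, and I handed the job in at 27.9 s of the 64 s allowed. No verdict came back.

**One slip:** on the first lift the tongs tilted about 38° tail-down in the light grip. I set them back on their rest, regripped 10 mm further back and a little tighter, and they stayed level from then on.

**Last checks:**
- **Knob:** it is upright in the tips, clear of the board. From the arm's pose its centre is at about 0.13 m, against the 0.109 m needed. The knob detector placed it about 5 pixels lower than that, roughly 10 mm, which still clears the limit.
- **Tongs:** they are level and the grip opening is steady at 46.6 mm, which fits tips closed on a 32 mm round. The wrist force readings of about 1 to 3 N scatter around the roughly 2.2 N weight of tongs and knob.
- **Cover:** the scene picture shows it hanging upright and free of the gripper. The rod sits a few millimetres off the middle of its bar.
- **Other things on the bench:** the arm touched none of them that I could see, but I did not measure their positions at the end.

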